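# Pack and close two tool boxes with the lids that fit

## Task

Lay the small all-steel spring pliers in the long blue box, then close both boxes, each with the lid that fits it: the long blue lid on the long blue box and the short green lid on the short green box. The lids must sit fully down and square on their boxes; leave the boxes standing on the worktop and the roll of white tape, the black-handled pliers and the red lighter where they are.

Things in the scene. Friction and masses are not known exactly. Their poses are not given: they have to be found in the camera images.
- long_box: open blue steel box, outside 90 (x) x 160 (y) x 40 (z) mm, walls 4 mm thick, floor 7 mm with its black liner (inside 82 x 152 x 33 mm), 0.8 kg, loose on the worktop. Origin: centre of its underside; z up, y along the long side
- long_box_rim (a point): centre of the mouth of the long box, level with its rim (40 mm above its underside)
- short_box: open green steel box, outside 90 (x) x 100 (y) x 40 (z) mm, walls 4 mm, floor 7 mm with its black liner (inside 82 x 92 x 33 mm), 0.8 kg, loose; a yellow card packet is fixed on its floor. Origin: centre of its underside; z up, y along the 100 mm side
- short_box_rim (a point): centre of the mouth of the short box, level with its rim (40 mm above its underside)
- long_lid: blue lid, plate 90 (x) x 160 (y) x 3 (z) mm, about 0.15 kg. Origin: centre of the plate's underside, z out of its upper face, x along its handle. A round black seal 6 mm thick under the plate, 74 x 144 mm over all, drops into the box mouth with 4 mm play all round (its round section leads in); when closed, the lid's origin is at the rim centre and its axes along the box's, either way round
- long_lid_handle (a point): middle of the blue lid's handle, 28 mm above the lid's origin along its z; axes as the lid's. The handle is a black bar 56 mm long (x), 14 wide (y), 14 high, from 21 to 35 mm above the origin, on two 12 mm wide steel posts at x = +-22 mm
- short_lid: green lid, plate 90 (x) x 100 (y) x 3 (z) mm, about 0.15 kg, seal 74 x 84 mm over all; otherwise just like the blue lid (same origin, axes, handle and 4 mm play in its box). Only it fits the short box
- short_lid_handle (a point): middle of the green lid's handle, 28 mm above the lid's origin along its z; axes as the lid's. Same handle as on the blue lid
- stand_a: wooden lid stand fixed to the worktop, 86 wide (y), 100 deep (x), 80 mm high; origin at the underside. Its face slopes 35 deg to the worktop, rising along +x; its front (-x) faces roughly to the robot. One lid, either one, leans on it, seal to the stand, handle up and forward, lower edge behind a ledge 14 mm high: lift it square to the slope. Lid origin 4 mm in front of the stand's, 52 mm up
- stand_b: the other lid stand, the same as stand_a, with the other lid
- spring_pliers: all-steel spring pliers lying flat on the worktop, 118 (x, handles towards -x, nose to +x) x 49 (y) x 10 (z) mm, 0.1 kg. Origin: centre of the 118 x 49 mm outline at the underside; the handles spread up to 24 mm to each side at x < 0; the lap joint, 20 mm wide (y) and 9 mm high, spans x = -7 to 30 mm and is the place to grip. Fits only into the long box, laid along it
- black_pliers: bystander: larger pliers with black handles lying flat, 156 x 81 x 13 mm; origin at the underside
- tape_roll: bystander: roll of white tape lying flat, 82 mm across, 14 mm high; origin at the underside
- red_lighter: bystander: red pocket lighter lying flat, 27 x 80 x 12 mm; origin at the underside

How it is judged:
By the outcome, as a careful person would: the job done as asked, in the order asked, and still so for the second after the job is handed in, with the robot touching nothing.
It also fails if it takes over 72 s, if anything falls off the work surface, if the arm or the gripper's body presses on something with over 40 N, if the wrist force passes 120 N, or if a joint passes its speed limit or range.

## Robot

A 6-joint arm with a two-finger parallel gripper is mounted at the origin on a cart in front of the work surface, level with it; the furniture and walls round the work are solid. World frame = base frame: x ahead of the robot, y to its left, z up, the work surface at z = 0. Lengths are in m, angles in rad, forces in N, time in s.
With the tool pointing down it reaches from about 0.35 to 0.875 m from the base axis. Payload 4.2 kg.
Tool frame: the origin (TCP) lies midway between the tips of the shut fingers; the grasp point (between the pads) lies 19 mm behind it (r.grip_depth is the distance from the TCP to the grasp point, in m); z points along the fingers, x is the direction in which the jaws open and shut, and the axes are right-handed (so a half turn about z gives the same grasp; the last joint's range is limited). The gripper opens to 85 mm and grips with 20 to 120 N. Pads are 22 mm wide; open, the fingers measure 114 mm over their backs; the gripper's body (76 mm by 85 mm) begins 54 mm behind the grasp point. The pads swing forward as they close: fully open they stand 13 mm farther back than shut.
Start: joints at [-1.033, 0.385, 0.008, 0, -1.194, -0.259], TCP at [0.172, -0.601, 0.231] pointing down, gripper open.
Joint ranges: [-3.14, 3.14], [-1.21, 2.06], [-1.07, 1.41], [-3.16, 2.05], [-2.99, -0.16], [-3.1, 3.1]. Speed limits (rad/s): [2.79, 2.79, 3.14, 3.14, 3.14, 3.14].

## Interface

Orientations are given as a unit quaternion [w, x, y, z].
In Python, from workcell import sensors, read_camera, order, spotter, r gives the robot as it stands.
- The arm moves only by the tool move_arm, never from a script. Its argument "increments" is a list of rows, each a list of 3 entries, a list of its own where there are three numbers: the shift along the tool's x, y, z in cm, then the turn, a rotation vector about the tool's x, y, z in rad, then the opening, from 0 (shut) to 1 (fully open). In form: [[[dx, dy, dz], [ax, ay, az], claw], ...]. A call has 1 to 12 rows; each row shifts and turns the pose as measured when the row begins, along the tool's axes as they then stand; what a row does not reach is not made up. A row lasts 1/12 s, in which the tool goes at most 41.7 mm and 7.16 degrees, less where a joint would pass 70% of its speed; a pose out of reach is approached as far as the arm can. A call is refused whole if a number of a shift passes 4.17 or a number of a turn 0.125, either way. A call with a gripper value outside its range is refused whole. The fingers move at their own pace and stop on an object; "grip_force" is the grip in N (left out, the last holds). Time passes only in rows, so rows that do not move let the fingers close. It gives the time, the measured TCP pose, the force and the opening at its end, in the units of the state.
- sensors.observe(): the state, without advancing time (a new reading comes with each control period).
- read_camera(name): name is "side" or "top"; returns a dict with "image" (480x640x3 uint8, blue, green, red), "depth" (480x640 float32, m along the optical axis (not along the pixel's ray), 0 where there is no reading), "fx", "fy", "cx", "cy" (pixels), "xyz" and "attitude" of the camera in the world. Camera axes: x right, y down, z forward; pixel columns grow to the right and rows downward; lengths in m; the calibration is good to about 2 mm. A picture is of the moment at which its call begins.
- order.job_done(): hands the job in, once; it reports no verdict.
Trained networks look in a picture, given as the dict that the camera call returned (one of the last four; its "shot" number tells which), for a name from the list of things; names that differ only in an ending like _2 or _b are one class to them, and where a whole thing is asked for, a point or a joint stands for the part that bears it (a point fixed in the world has none). Each returns a list of dicts, best first, with "conf" (0 to 1); they miss things now and then, are a little off and sometimes report something else, mostly with a low value. They report only what shows in the picture. A call takes as long as a camera call.
- spotter.masks_of(picture, label): "region" (480x640 bool, what is visible of it) and "box" ([centre column, centre row, width, height] in pixels, round what is visible of it).
The state is a dict: "time": time; "joint_pos": joint angles; "qvel": joint speeds; "tau": joint torques, N m; "eef_pos": TCP position; "tool_rot": TCP orientation; "contact_force": force on the tool from outside, world axes, zero at the start; "torque": the same for the moment, N m; "finger_gap": opening from 0.0 (shut) to 1.0 (fully open).
Only numpy, scipy, OpenCV 4.12 (cv2) and the standard library are available. Lean on these libraries where they do the work, as an engineer would, in place of code of your own. Each camera call takes 0.05 s, during which the arm holds its last target. There are 200 camera calls.

## Working session

There is one attempt and no reset: what is moved stays moved. The work goes in short steps, Python scripts to look and compute and a tool call to move; the robot and the scene stay as the last step left them, time stands still between calls to the robot, and variables do not carry over. Pictures are saved under pics/ and viewed, about 8 in all and at most 12, crops included, and the job is handed in when it is done.

Besides the shell and the picture viewer there is one more tool, called after "Call:" by a JSON object that holds its "name" and its "arguments", one argument or row to a line. move_arm: Moves the arm, as the interface text tells. Its arguments: {"type":"object","properties":{"increments":{"type":"array"},"grip_force":{"type":"number"}},"required":["increments"]}

```bash
ls; mkdir -p pics
cat > h.py <<'E'
import numpy as np, cv2
from scipy.spatial.transform import Rotation as R
from workcell import sensors, read_camera, order, spotter, r
def q2R(q): return R.from_quat([q[1],q[2],q[3],q[0]]).as_matrix()
def camR(c):
    a=np.array(c["attitude"],float)
    return a if a.shape==(3,3) else q2R(a)
def cloud(c):
    d=c["depth"]; v,u=np.mgrid[0:480,0:640]
    P=np.stack([(u-c["cx"])/c["fx"]*d,(v-c["cy"])/c["fy"]*d,d],-1)@camR(c).T+np.array(c["xyz"])
    P[d<=0]=np.nan
    return P
E
python3 - <<'E'
from h import *
print(sensors.observe())
for n in("top","side"):
    c=read_camera(n); P=cloud(c); print(n,c["xyz"],c["attitude"],c["fx"])
    cv2.imwrite(f"pics/{n}0.png",c["image"]); np.save(f"pics/{n}0.npy",P)
    for l in ["long_box","short_box","long_lid","short_lid","stand_a","spring_pliers","black_pliers","tape_roll","red_lighter"]:
        for m in spotter.masks_of(c,l)[:2]:
            q=P[m["region"]]; q=q[~np.isnan(q[:,0])]
            if len(q): print(l,round(m["conf"],2),np.round(m["box"]),np.round(np.median(q,0),3),np.round(q.min(0),3),np.round(q.max(0),3))
E
```

```text
pics
{'time': 0.0, 'joint_pos': array([-1.03339517e+00,  3.85573790e-01,  6.63828778e-03, -4.81445524e-04,
       -1.19400672e+00, -2.58580141e-01]), 'qvel': array([-3.10777732e-04, -2.76577756e-05,  3.11426795e-05, -6.58724133e-04,
       -9.33351992e-04, -1.34901640e-03]), 'tau': array([-3.31609508e-04, -3.92286694e+01,  1.88407373e+01,  4.18638155e+00,
       -4.61490912e-03, -5.85793558e-06]), 'eef_pos': array([ 0.17185809, -0.6003065 ,  0.23021866]), 'tool_rot': array([-9.08904045e-04,  6.02057935e-01,  7.98451653e-01,  6.12507245e-04]), 'contact_force': array([ 0.58646158, -0.41630826, -0.22322746]), 'torque': array([-0.0072629 , -0.01978622,  0.01961575]), 'finger_gap': 1.0003772175388217}
top [ 0.31660783 -0.08936867  1.13607817] [ 0.072858   -0.7021387   0.70428714 -0.07531654] 487.947195825949
long_box 0.92 [210. 298.  79.  58.] [0.436 0.174 0.008] [ 0.368  0.081 -0.001] [0.501 0.257 0.047]
long_box 0.22 [485. 262.  81.  70.] [ 0.508 -0.445  0.056] [ 0.433 -0.562 -0.004] [ 0.584 -0.364  0.097]
short_box 0.96 [314. 292.  52.  48.] [ 0.446 -0.063  0.009] [ 0.39  -0.122 -0.002
[... 1742 characters left out ...]
 0.591 -0.247  0.012] [ 0.518 -0.389 -0.004] [ 0.661 -0.194  0.084]
stand_a 0.64 [390. 172.  41.  47.] [ 0.49  -0.435  0.02 ] [ 0.448 -0.55  -0.005] [ 0.6   -0.383  0.085]
spring_pliers 0.56 [403. 238.  42.  22.] [ 0.39  -0.265  0.007] [ 0.344 -0.288 -0.006] [ 0.453 -0.232  0.018]
black_pliers 0.82 [438. 206.  34.  44.] [ 0.362 -0.401  0.013] [ 0.284 -0.486 -0.01 ] [ 0.421 -0.326  0.023]
tape_roll 0.93 [320. 173.  29.  22.] [ 0.705 -0.391  0.014] [ 0.666 -0.448 -0.008] [ 0.758 -0.329  0.043]
red_lighter 0.79 [305. 417.  17.  34.] [0.385 0.317 0.012] [ 0.366  0.278 -0.002] [0.406 0.355 0.021]
red_lighter 0.34 [316. 353.  56.  79.] [0.438 0.167 0.01 ] [ 0.369  0.063 -0.004] [0.502 0.26  0.048]
```

Run:
```python
import cv2
im=cv2.imread("pics/top0.png"); cv2.imwrite("pics/top0c.png",cv2.resize(im[150:400,120:540],(798,475),interpolation=cv2.INTER_CUBIC))
```

```text
(no output)
```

View pics/top0c.png

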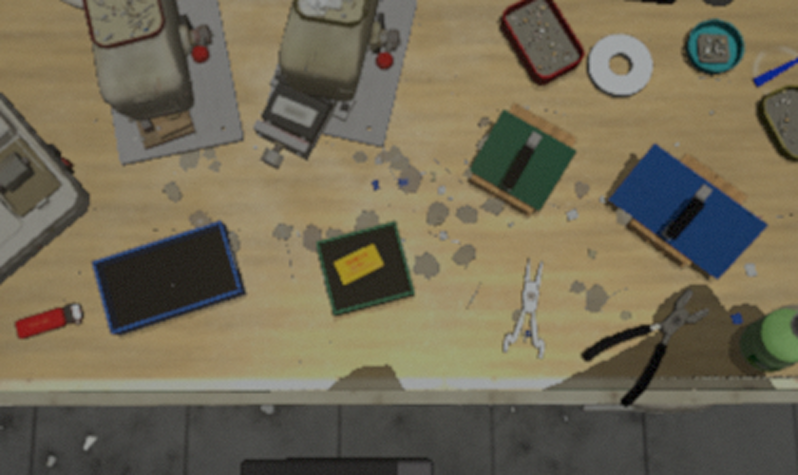

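Run:
```python
import cv2
im=cv2.imread("pics/side0.png"); cv2.imwrite("pics/side0c.png",cv2.resize(im[80:460,220:540],(505,600),interpolation=cv2.INTER_CUBIC))
```

```text
(no output)
```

View pics/side0c.png

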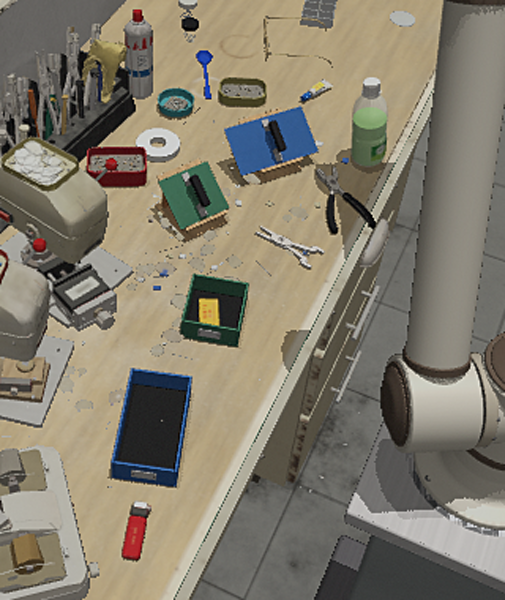

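Both views agree with the detections: blue box (210,298) and green box (314,292) in the top picture. The green lid is on the stand at (397,238), the blue lid on the one at (482,261), and the spring pliers are at (396,313) with the nose up (+x). Handles run up the slope. Next I fit exact poses.

```bash
cat >> h.py <<'E'
from scipy.optimize import least_squares
def wrap2(a): return (a+np.pi/2)%np.pi-np.pi/2
def rectres(p,X,hx,hy):
    c,s=np.cos(p[2]),np.sin(p[2]); D=X[:,:2]-p[:2]; l=np.abs(D@np.array([[c,-s],[s,c]]))-[hx,hy]
    return np.where((l<0).all(1),l.max(1),np.hypot(*np.maximum(l,0).T))
def fitbox(P,c0,hy,z0=.035,z1=.047,rad=.11,yaw0=None):
    m=(np.hypot(P[...,0]-c0[0],P[...,1]-c0[1])<rad)&(P[...,2]>z0)&(P[...,2]<z1)
    X=P[m]; best=None
    for y in np.arange(-1.5,1.6,.25) if yaw0 is None else [yaw0]:
        s=least_squares(rectres,[*c0,y],args=(X,.043,hy-.002),loss="soft_l1",f_scale=.002)
        if best is None or s.cost<best.cost: best=s
    return np.r_[best.x[:2],wrap2(best.x[2])],np.sqrt(np.median(best.fun**2)),len(X),np.median(X[:,2])
def colmask(im,col):
    h=cv2.cvtColor(im,cv2.COLOR_BGR2HSV); lo,hi=((100,90,30),(125,255,255)) if col=="blue" else ((60,70,20),(95,255,255))
    return cv2.inRange(h,lo,hi)>0
def fitlid(P,im,c0,col,hy,rad=.1):
    m=colmask(im,col)&(np.hypot(P[...,0]-c0[0],P[...,1]-c0[1])<rad)&(P[...,2]>.005)
    n_,lab,st,_=cv2.connectedComponentsWithStats(m.astype(np.uint8)); m=lab==1+np.argmax(st[1:,4])
    X=P[m]; o=np.median(X,0)
    for _ in range(4):
        k=X if _==0 else X[np.abs((X-o)@n)<.004]
        o=k.mean(0); n=np.linalg.svd(k-o,full_matrices=False)[2][2]; n*=np.sign(n[2])
    k=X[np.abs((X-o)@n)<.006]
    e1=np.cross([0,1,0],n); e1/=np.linalg.norm(e1); e2=np.cross(n,e1)
    q=np.c_[(k-o)@e1,(k-o)@e2].astype(np.float32)
    (cx,cy),(w,h),a=cv2.minAreaRect(q*1000)
    ax=np.radians(a)+(0 if w<h else np.pi/2); ax=wrap2(ax)
    x=e1*np.cos(ax)+e2*np.sin(ax)
    return o+(e1*cx+e2*cy)/1000-n*.003,n,x,(w,h),len(k)
E
python3 - <<'E'
from h import *
for t in("top","side"):
    P=np.load(f"pics/{t}0.npy"); im=cv2.imread(f"pics/{t}0.png")
    print(t,"long",fitbox(P,[.436,.17],.08)); print("short",fitbox(P,[.446,-.065],.05,rad=.085))
    for col,c0,hy in(("blue",[.508,-.445],.08),("green",[.57,-.251],.05)):
        o,n,x,wh,k=fitlid(P,im,c0,col,hy)
        print(col,o.round(4),"n",n.round(3),"tilt",np.degrees(np.arccos(n[2])).round(1),"nyaw",np.degrees(np.arctan2(-n[1],-n[0])).round(1),"xyaw",np.degrees(np.arctan2(x[1],x[0])).round(1),x.round(3),np.round(wh),k)
    m=(np.hypot(P[...,0]-.397,P[...,1]+.265)<.08)&(P[...,2]>.004)&(P[...,2]<.03)
    g=im.astype(int).max(-1)-im.astype(int).min(-1)
    m&=(g<45)&(im.min(-1)>120)
    X=P[m]; rc=cv2.minAreaRect((X[:,:2]*1000).astype(np.float32)); print("pliers",rc,m.sum(),np.median(X[:,2]))
    a=[np.degrees(v) for v in [0]]
    o=X[:,:2].mean(0); d=np.linalg.svd(X[:,:2]-o,full_matrices=False)[2][0]; d*=np.sign(d[0]); print(o,np.degrees(np.arctan2(d[1],d[0])))
E
```

```text
top long (array([0.43497151, 0.16980682, 0.31457328]), np.float64(0.001066178763383198), 439, np.float64(0.0392862242813341))
short (array([ 0.44533722, -0.06434711,  0.25481879]), np.float64(0.0010108470771906589), 297, np.float64(0.039298717966640195))
blue [ 0.5099 -0.4472  0.0508] n [-0.453  0.352  0.819] tilt 35.0 nyaw -37.8 xyaw -37.8 [ 0.647 -0.503  0.574] [158.  91.] 2469
green [ 0.5595 -0.2782  0.0519] n [-0.49   0.306  0.816] tilt 35.3 nyaw -32.0 xyaw 58.5 [ 0.523  0.852 -0.006] [40. 87.] 637
pliers ((386.8766174316406, -266.7171936035156), (47.045833587646484, 132.47189331054688), 71.80086517333984) 233 0.007790861741736599
[ 0.39496362 -0.26237031] -9.406768273149453
side long (array([0.43551335, 0.16903386, 0.31577304]), np.float64(0.0011939384636574374), 461, np.float64(0.04071853768547329))
short (array([ 0.44620156, -0.06554488,  0.25237611]), np.float64(0.0013507849456959862), 308, np.float64(0.04063510721703534))
blue [ 0.5111 -0.4501  0.053 ] n [-0.447  0.344  0.826] tilt 34.3 nyaw -37.6 xyaw -37.6 [ 0.654 -0.504  0.564] [162.  89.] 1211
green [ 0.5739 -0.2555  0.0532] n [-0.495  0.288  0.82 ] tilt 34.9 nyaw -30.2 xyaw -30.7 [ 0.705 -0.419  0.572] [102.  88.] 818
pliers ((399.78411865234375, -271.6924743652344), (139.5259246826172, 125.74656677246094), 47.86695098876953) 235 0.008618057169965443
[ 0.39856622 -0.27103597] -60.465160377059824
```

```bash
python3 - <<'E'
import re
s=open('h.py').read()
s=s.replace("m=lab==1+np.argmax(st[1:,4])","m=np.isin(lab,[i for i in range(1,n_) if st[i,4]>120])")
open('h.py','w').write(s)
E
python3 - <<'E'
from h import *
for t in("top","side"):
    P=np.load(f"pics/{t}0.npy"); im=cv2.imread(f"pics/{t}0.png")
    o,n,x,wh,k=fitlid(P,im,[.573,-.254],"green",.05,rad=.085)
    print(t,o.round(4),n.round(3),np.degrees(np.arctan2(-n[1],-n[0])).round(1),np.degrees(np.arctan2(x[1],x[0])).round(1),np.round(wh),k)
ims=[]
C=read_camera("top"),read_camera("side")
for c in C:
    # rectify onto z=0.006 plane: 1px=0.25mm, x up, y left, centre (.397,-.262)
    Rc=camR(c);cp=np.array(c["xyz"]); S=380
    v,u=np.mgrid[0:S,0:S]; W=np.stack([.397+(S/2-v)*.0004,-.262+(S/2-u)*.0004,np.full(u.shape,.006)],-1)
    Q=(W-cp)@Rc; mx=(Q[...,0]/Q[...,2]*c["fx"]+c["cx"]).astype(np.float32); my=(Q[...,1]/Q[...,2]*c["fy"]+c["cy"]).astype(np.float32)
    w=cv2.remap(c["image"],mx,my,cv2.INTER_CUBIC)
    for k in range(0,S,50): cv2.line(w,(k,0),(k,6),(0,0,255),1);cv2.line(w,(0,k),(6,k),(0,0,255),1)
    ims.append(w)
cv2.imwrite("pics/pl.png",np.hstack(ims))
E
```

```text
top [ 0.5736 -0.2545  0.0518] [-0.493  0.297  0.818] -31.1 -30.7 [96. 87.] 1260
side [ 0.5739 -0.2555  0.0532] [-0.495  0.288  0.82 ] -30.2 -30.7 [102.  88.] 818
```

View pics/pl.png

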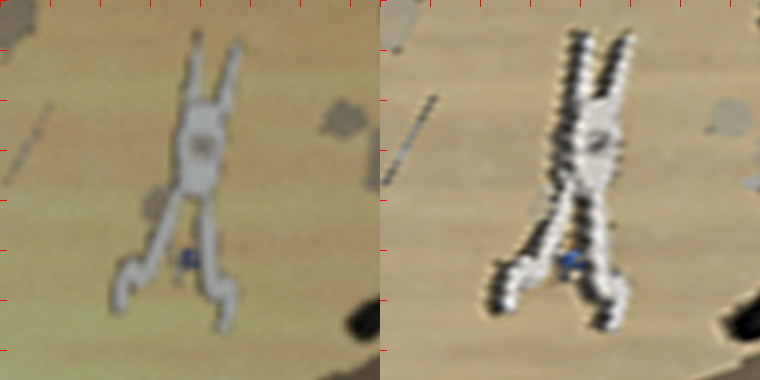

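Pliers joint centre: about (201,147) in the left half and (214,147) in the right half of the rectified crop, axis tilted 9.3° to −y. I average the two cameras. The planner helper comes next, then the first move.

```bash
cat >> h.py <<'E'
from scipy.spatial.transform import Slerp
def down(deg):
    a=np.radians(deg); x=np.array([np.cos(a),np.sin(a),0]); z=np.array([0,0,-1.]); return np.c_[x,np.cross(z,x),z]
def lidR(yaw,tilt=35,sg=1):
    # tool for a lid with x up-slope yaw; tool x = sg*lid y, z=-normal
    a,t=np.radians([yaw,tilt]); n=np.array([-np.sin(t)*np.cos(a),-np.sin(t)*np.sin(a),np.cos(t)])
    x=sg*np.array([-np.sin(a),np.cos(a),0]); return np.c_[x,np.cross(-n,x),-n]
def pose():
    s=sensors.observe(); return np.array(s["eef_pos"]),q2R(s["tool_rot"])
def plan(way,start=None,slow=1.):
    """way: list of (pos,R,claw); prints rows"""
    p,Rm=start or pose(); rows=[]
    for q,Rt,cl in way:
        q=np.array(q,float); ang=np.linalg.norm(R.from_matrix(Rm.T@Rt).as_rotvec()); d=np.linalg.norm(q-p)
        n=max(1,int(np.ceil(max(d/.040,ang/.12)*slow)))
        sl=Slerp([0,1],R.from_matrix([Rm,Rt])); pp,Rp=p,Rm
        for i in range(1,n+1):
            pn=p+(q-p)*i/n; Rn=sl(i/n).as_matrix()
            t=Rp.T@(pn-pp)*100; w=R.from_matrix(Rp.T@Rn).as_rotvec()
            rows.append([[round(v+0.,2) for v in t],[round(v+0.,3) for v in w],cl]); pp,Rp=pn,Rn
        p,Rm=q,Rt
    print(len(rows),"rows"); print(str([[[float(v) for v in a],[float(v) for v in b],c] for a,b,c in rows]).replace(" ",""))
E
python3 - <<'E'
from h import *
plan([((.4142,-.2684,.10),down(80.7),.5)])
E
```

```text
11 rows
[[[2.3,2.95,1.19],[0.0,0.0,0.04],0.5],[[2.42,2.85,1.19],[0.0,0.0,0.04],0.5],[[2.53,2.75,1.19],[0.0,0.0,0.04],0.5],[[2.64,2.65,1.19],[0.0,0.0,0.04],0.5],[[2.74,2.54,1.19],[0.0,0.0,0.04],0.5],[[2.84,2.43,1.19],[0.0,0.0,0.04],0.5],[[2.94,2.32,1.19],[0.0,0.0,0.04],0.5],[[3.03,2.2,1.19],[0.0,0.0,0.04],0.5],[[3.11,2.07,1.19],[0.0,0.0,0.04],0.5],[[3.19,1.95,1.19],[0.0,0.0,0.04],0.5],[[3.27,1.82,1.19],[0.0,0.0,0.04],0.5]]
```

Call:
{"name": "move_arm", "arguments": {
  "increments": [
    [[2.3,2.95,1.19],[0,0,0.04],0.5],
    [[2.42,2.85,1.19],[0,0,0.04],0.5],
    [[2.53,2.75,1.19],[0,0,0.04],0.5],
    [[2.64,2.65,1.19],[0,0,0.04],0.5],
    [[2.74,2.54,1.19],[0,0,0.04],0.5],
    [[2.84,2.43,1.19],[0,0,0.04],0.5],
    [[2.94,2.32,1.19],[0,0,0.04],0.5],
    [[3.03,2.2,1.19],[0,0,0.04],0.5],
    [[3.11,2.07,1.19],[0,0,0.04],0.5],
    [[3.19,1.95,1.19],[0,0,0.04],0.5],
    [[3.27,1.82,1.19],[0,0,0.04],0.5]
  ],
  "grip_force": 60
}}

```text
time: 2.02
eef_pos: [0.4261, -0.2671, 0.0982]
tool_rot: [0.008, 0.773, 0.635, -0.001]
contact_force: [-0.2, -1.3, -0.3]
finger_gap: 0.497
```

Run:
```python
from h import *
s=sensors.observe(); print(s["time"],s["eef_pos"],s["joint_pos"].round(2),s["contact_force"].round(1))
plan([((.4142,-.2684,.03),down(80.7),.5),((.4142,-.2684,.002),down(80.7),.5)])
```

```text
2.0167 [ 0.42605    -0.26706152  0.0981537 ] [-0.23  0.32 -0.48  0.02 -0.76 -1.55] [-0.2 -1.3 -0.3]
3 rows
[[[-0.14,-0.61,3.4],[0.006,0.006,-0.017],0.5],[[-0.15,-0.59,3.41],[0.006,0.006,-0.017],0.5],[[0.0,0.0,2.8],[0.0,0.0,0.0],0.5]]
```

Call:
{"name": "move_arm", "arguments": {
  "increments": [
    [[-0.14,-0.61,3.2],[0.006,0.006,-0.017],0.5],
    [[-0.15,-0.59,3.2],[0.006,0.006,-0.017],0.5],
    [[0,0,0],[0,0,0],0.5]
  ]
}}

```text
time: 2.27
eef_pos: [0.4215, -0.2621, 0.0328]
tool_rot: [0.002, 0.757, 0.653, 0.002]
contact_force: [-1.4, 0.0, -0.4]
finger_gap: 0.502
```

Run:
```python
from h import *
plan([((.4142,-.2684,.002),down(80.7),.5)])
```

```text
1 rows
[[[-0.73,-0.64,3.07],[0.005,-0.0,0.015],0.5]]
```

Call:
{"name": "move_arm", "arguments": {
  "increments": [
    [[-0.7,-0.6,1.5],[0.005,0,0.015],0.5],
    [[0,0,0],[0,0,0],0.5],
    [[0,0,0],[0,0,0],0.5]
  ]
}}

```text
time: 2.52
eef_pos: [0.4164, -0.2689, 0.0191]
tool_rot: [0.001, 0.762, 0.648, -0.0]
contact_force: [0.1, 0.1, 1.4]
finger_gap: 0.501
```

Run:
```python
from h import *
plan([((.4142,-.2684,.002),down(80.7),.5)])
```

```text
1 rows
[[[0.01,-0.22,1.71],[0.001,0.001,0.001],0.5]]
```

Now down and close.

Call:
{"name": "move_arm", "arguments": {
  "increments": [
    [[0,-0.2,1.2],[0,0,0],0.5],
    [[0,0,0.5],[0,0,0],0.5],
    [[0,0,0],[0,0,0],0.2],
    [[0,0,0],[0,0,0],0.1],
    [[0,0,0],[0,0,0],0.1],
    [[0,0,0],[0,0,0],0.1],
    [[0,0,0],[0,0,0],0.1],
    [[0,0,0],[0,0,0],0.1]
  ]
}}

```text
time: 3.18
eef_pos: [0.4222, -0.2725, 0.0122]
tool_rot: [0.01, 0.762, 0.648, 0.005]
contact_force: [-0.8, -0.2, -0.6]
finger_gap: 0.103
```

Run:
```python
from h import *
c=read_camera("side"); cv2.imwrite("pics/s1.png",cv2.resize(c["image"][170:300,330:490],(800,650))[:600])
print(pose()[0])
```

```text
[ 0.42215363 -0.27247994  0.0121272 ]
```

View pics/s1.png

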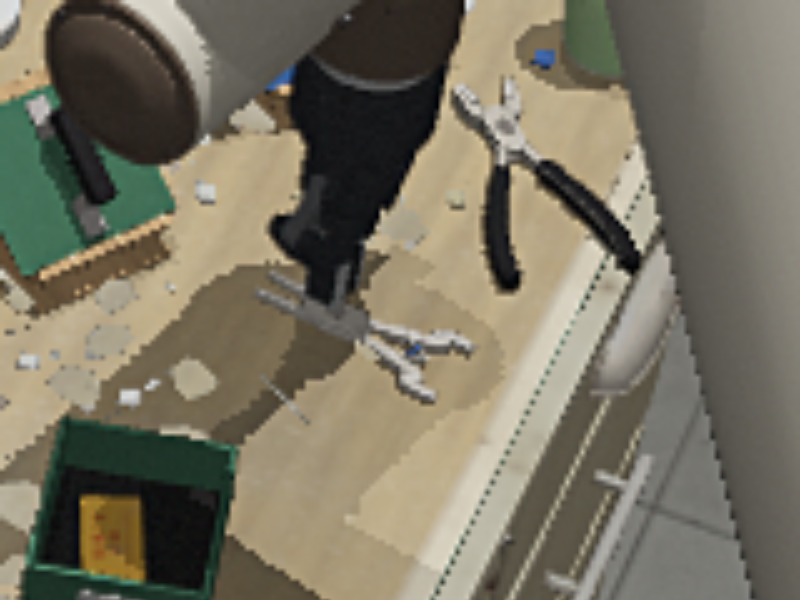

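The fingers closed over the pliers' top: the jaws are just above the joint, near (335,300) in the crop, and the pliers still lie flat. I raise, open and look again.

Call:
{"name": "move_arm", "arguments": {
  "increments": [
    [[0,0,-3],[0,0,0],0.1],
    [[0,0,-3],[0,0,0],0.3],
    [[0,0,0],[0,0,0],0.45],
    [[0,0,0],[0,0,0],0.45]
  ]
}}

```text
time: 3.57
eef_pos: [0.4195, -0.2713, 0.0727]
tool_rot: [0.007, 0.762, 0.648, 0.003]
contact_force: [-0.4, -0.2, 0.3]
finger_gap: 0.449
```

```bash
cat >> h.py <<'E'
def rect(c,cx,cy,z,S=380,k=.0004):
    Rc=camR(c);cp=np.array(c["xyz"])
    v,u=np.mgrid[0:S,0:S]; W=np.stack([cx+(S/2-v)*k,cy+(S/2-u)*k,np.full(u.shape,z)],-1)
    Q=(W-cp)@Rc; mx=(Q[...,0]/Q[...,2]*c["fx"]+c["cx"]).astype(np.float32); my=(Q[...,1]/Q[...,2]*c["fy"]+c["cy"]).astype(np.float32)
    return cv2.remap(c["image"],mx,my,cv2.INTER_CUBIC)
E
python3 - <<'E'
from h import *
print(pose())
cv2.imwrite("pics/pl2.png",np.hstack([rect(read_camera(n),.397,-.262,.009) for n in("top","side")]))
E
```

```text
(array([ 0.41948391, -0.27126988,  0.07267373]), array([[ 0.16068978,  0.9869081 ,  0.01382731],
       [ 0.9869949 , -0.16060913, -0.00676539],
       [-0.00445602,  0.01473462, -0.99988151]]))
```

View pics/pl2.png

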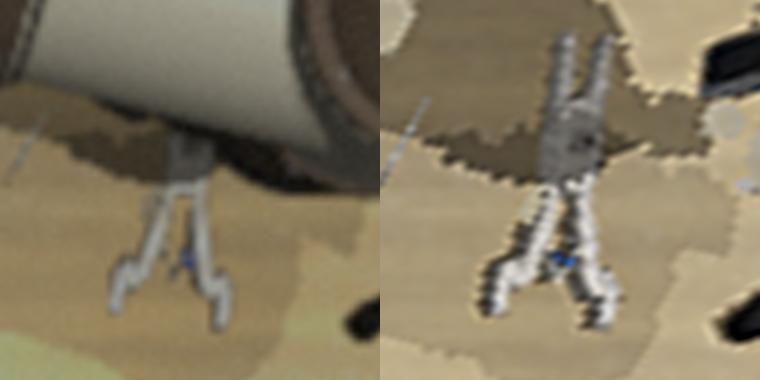

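The joint has moved about 4 mm to +y, now near column 190 (left half) and 200 (right half), row 147. The yaw is about −7.5°. I descend gently until touch.

Run:
```python
from h import *
plan([((.414,-.264,.02),down(82.5),.45)])
```

```text
2 rows
[[[0.33,-0.37,2.6],[0.007,0.002,-0.015],0.45],[[0.33,-0.34,2.6],[0.007,0.002,-0.015],0.45]]
```

Call:
{"name": "move_arm", "arguments": {
  "increments": [
    [[0.33,-0.37,2.6],[0.007,0.002,-0.015],0.45],
    [[0.33,-0.34,2.6],[0.007,0.002,-0.015],0.45],
    [[0,0,0],[0,0,0],0.45],
    [[0,0,0],[0,0,0],0.45]
  ]
}}

```text
time: 4.0
eef_pos: [0.4135, -0.2639, 0.0173]
tool_rot: [-0.0, 0.752, 0.66, -0.001]
contact_force: [0.8, 0.3, 0.8]
finger_gap: 0.454
```

Run:
```python
from h import *
plan([((.414,-.264,.003),down(82.5),.45)])
```

```text
1 rows
[[[-0.0,0.06,1.43],[-0.002,0.001,0.001],0.45]]
```

Call:
{"name": "move_arm", "arguments": {
  "increments": [
    [[0,0,1.2],[0,0,0],0.45],
    [[0,0,0.2],[0,0,0],0.45],
    [[0,0,0.2],[0,0,0],0.45],
    [[0,0,0.2],[0,0,0],0.45]
  ]
}}

```text
time: 4.33
eef_pos: [0.4144, -0.2645, 0.0003]
tool_rot: [0.0, 0.752, 0.66, -0.001]
contact_force: [0.3, -0.1, 0.2]
finger_gap: 0.451
```

Call:
{"name": "move_arm", "arguments": {
  "increments": [
    [[0,0,0.2],[0,0,0],0.45],
    [[0,0,0.2],[0,0,0],0.45],
    [[0,0,0],[0,0,0],0.45]
  ]
}}

```text
time: 4.58
eef_pos: [0.4155, -0.2649, -0.0002]
tool_rot: [0.001, 0.751, 0.66, -0.001]
contact_force: [0.0, -0.2, 0.8]
finger_gap: 0.45
```

Call:
{"name": "move_arm", "arguments": {
  "increments": [
    [[0,0,-0.15],[0,0,0],0.4],
    [[0,0,-0.1],[0,0,0],0.36],
    [[0,0,0],[0,0,0],0.32],
    [[0,0,0],[0,0,0],0.32]
  ],
  "grip_force": 30
}}

```text
time: 4.92
eef_pos: [0.4168, -0.2654, 0.0043]
tool_rot: [0.003, 0.751, 0.66, 0.001]
contact_force: [-0.5, 0.2, -0.2]
finger_gap: 0.32
```

Call:
{"name": "move_arm", "arguments": {
  "increments": [
    [[0,-0.1,0.15],[0,0,0],0.28],
    [[0,0,0],[0,0,0],0.25],
    [[0,0,0],[0,0,0],0.23]
  ]
}}

```text
time: 5.17
eef_pos: [0.4157, -0.2652, 0.0025]
tool_rot: [0.003, 0.751, 0.66, 0.001]
contact_force: [-0.3, 0.0, 0.5]
finger_gap: 0.232
```

Call:
{"name": "move_arm", "arguments": {
  "increments": [
    [[0,0,0],[0,0,0],0.2],
    [[0,0,0],[0,0,0],0.15],
    [[0,0,0],[0,0,0],0.12],
    [[0,0,0],[0,0,0],0.12]
  ]
}}

```text
time: 5.5
eef_pos: [0.4157, -0.2651, 0.0026]
tool_rot: [0.003, 0.751, 0.66, 0.0]
contact_force: [-0.1, 0.3, 2.2]
finger_gap: 0.206
```

Call:
{"name": "move_arm", "arguments": {
  "increments": [
    [[0,0,0],[0,0,0],0.0],
    [[0,0,0],[0,0,0],0.0],
    [[0,0,-1],[0,0,0],0.0],
    [[0,0,-2],[0,0,0],0.0],
    [[0,0,-3],[0,0,0],0.0],
    [[0,0,-3],[0,0,0],0.0]
  ],
  "grip_force": 60
}}

```text
time: 6.0
eef_pos: [0.4095, -0.2631, 0.0876]
tool_rot: [-0.006, 0.752, 0.659, -0.005]
contact_force: [0.3, -0.3, -0.9]
finger_gap: 0.182
```

Run:
```python
from h import *
plan([((.41,-.20,.15),down(82.5+20),0),((.4316,.1803,.12),down(198),0)])
```

```text
17 rows
[[[2.09,-0.29,-2.08],[-0.005,-0.001,-0.117],0],[[2.1,-0.03,-2.08],[-0.005,-0.001,-0.117],0],[[2.09,0.22,-2.08],[-0.005,-0.001,-0.117],0],[[2.62,0.74,0.21],[0.0,0.0,-0.119],0],[[2.51,1.04,0.21],[0.0,0.0,-0.119],0],[[2.37,1.34,0.21],[0.0,0.0,-0.119],0],[[2.2,1.61,0.21],[0.0,0.0,-0.119],0],[[1.99,1.86,0.21],[0.0,0.0,-0.119],0],[[1.75,2.08,0.21],[0.0,0.0,-0.119],0],[[1.49,2.27,0.21],[0.0,0.0,-0.119],0],[[1.21,2.43,0.21],[0.0,0.0,-0.119],0],[[0.92,2.56,0.21],[0.0,0.0,-0.119],0],[[0.61,2.65,0.21],[0.0,0.0,-0.119],0],[[0.29,2.71,0.21],[0.0,0.0,-0.119],0],[[-0.04,2.72,0.21],[0.0,0.0,-0.119],0],[[-0.36,2.7,0.21],[0.0,0.0,-0.119],0],[[-0.68,2.63,0.21],[0.0,0.0,-0.119],0]]
```

Gap held at 0.182, so the pliers are held. Carry them over.

Call:
{"name": "move_arm", "arguments": {
  "increments": [
    [[2.1,-0.3,-2.1],[-0.005,-0.001,-0.117],0],
    [[2.1,0,-2.1],[-0.005,0,-0.117],0],
    [[2.1,0.2,-2.1],[-0.005,0,-0.117],0],
    [[2.6,0.7,0.2],[0,0,-0.119],0],
    [[2.5,1.0,0.2],[0,0,-0.119],0],
    [[2.4,1.3,0.2],[0,0,-0.119],0],
    [[2.2,1.6,0.2],[0,0,-0.119],0],
    [[2.0,1.9,0.2],[0,0,-0.119],0],
    [[1.75,2.1,0.2],[0,0,-0.119],0],
    [[1.5,2.3,0.2],[0,0,-0.119],0],
    [[1.2,2.4,0.2],[0,0,-0.119],0],
    [[0.9,2.6,0.2],[0,0,-0.119],0]
  ]
}}

```text
time: 7.0
eef_pos: [0.415, 0.0532, 0.1389]
tool_rot: [0.006, 0.112, 0.994, 0.002]
contact_force: [1.5, -0.5, -0.2]
finger_gap: 0.185
```

Call:
{"name": "move_arm", "arguments": {
  "increments": [
    [[0.6,2.65,0.2],[0,0,-0.119],0],
    [[0.3,2.7,0.2],[0,0,-0.119],0],
    [[0,2.7,0.2],[0,0,-0.119],0],
    [[-0.4,2.7,0.2],[0,0,-0.119],0],
    [[-0.7,2.6,0.2],[0,0,-0.119],0],
    [[0,0,0],[0,0,0],0],
    [[0,0,0],[0,0,0],0]
  ]
}}

```text
time: 7.58
eef_pos: [0.41, 0.199, 0.1253]
tool_rot: [0.004, -0.204, 0.979, -0.0]
contact_force: [-0.3, -0.5, -0.2]
finger_gap: 0.184
```

Run:
```python
from h import *
plan([((.4316,.1803,.11),down(198),0)])
c=read_camera("side"); cv2.imwrite("pics/s2.png",cv2.resize(c["image"][230:430,220:460],(720,600)))
```

```text
1 rows
[[[-1.22,-2.57,1.55],[-0.002,0.009,0.097],0]]
```

View pics/s2.png

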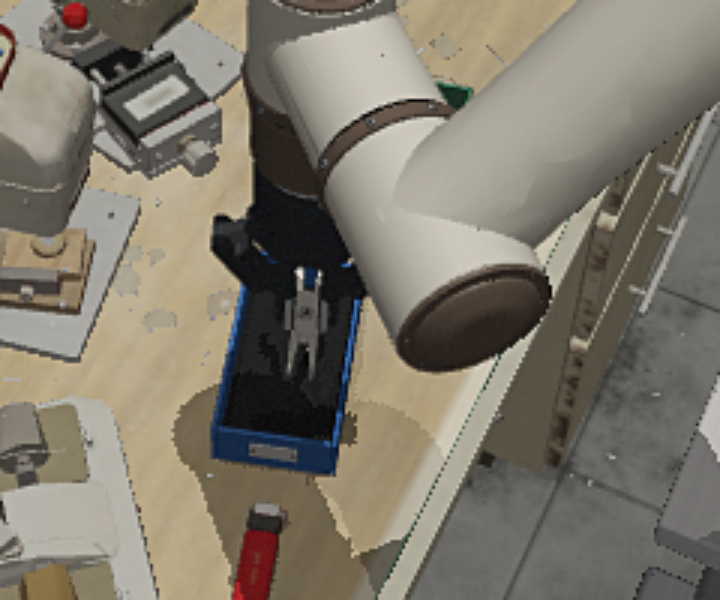

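The pliers hang at about (305,320), nose towards +y, over the box. I correct and lower.

Call:
{"name": "move_arm", "arguments": {
  "increments": [
    [[-0.6,-1.3,0.7],[0,0.005,0.049],0],
    [[-0.6,-1.3,0.7],[0,0.004,0.048],0],
    [[0,0,0],[0,0,0],0],
    [[0,0,0],[0,0,0],0]
  ]
}}

```text
time: 7.97
eef_pos: [0.4309, 0.1758, 0.1107]
tool_rot: [-0.001, -0.152, 0.988, -0.001]
contact_force: [-0.0, -0.4, -1.3]
finger_gap: 0.181
```

Run:
```python
from h import *
plan([((.4316,.1803,.05),down(198),0),((.4316,.1803,.012),down(198),0)])
```

```text
3 rows
[[[-0.11,0.21,3.03],[-0.001,-0.001,-0.005],0],[[-0.11,0.21,3.03],[-0.001,-0.001,-0.005],0],[[0.0,0.0,3.8],[0.0,0.0,0.0],0]]
```

Call:
{"name": "move_arm", "arguments": {
  "increments": [
    [[-0.1,0.2,3.0],[0,0,-0.005],0],
    [[-0.1,0.2,2.5],[0,0,-0.005],0],
    [[0,0,2.0],[0,0,0],0],
    [[0,0,1.2],[0,0,0],0],
    [[0,0,0],[0,0,0],0],
    [[0,0,0],[0,0,0],0]
  ]
}}

```text
time: 8.47
eef_pos: [0.4326, 0.1788, 0.0241]
tool_rot: [0.003, -0.155, 0.988, 0.0]
contact_force: [0.0, -0.2, -0.7]
finger_gap: 0.185
```

Call:
{"name": "move_arm", "arguments": {
  "increments": [
    [[0,0,0.8],[0,0,0],0],
    [[0,0,0.3],[0,0,0],0],
    [[0,0,0],[0,0,0],0],
    [[0,0,0],[0,0,0],0.25],
    [[0,0,0],[0,0,0],0.4],
    [[0,0,0],[0,0,0],0.4],
    [[0,0,0],[0,0,0],0.4]
  ]
}}

```text
time: 9.05
eef_pos: [0.4352, 0.1809, 0.0169]
tool_rot: [0.007, -0.156, 0.988, 0.003]
contact_force: [-0.6, -0.2, -0.2]
finger_gap: 0.398
```

Call:
{"name": "move_arm", "arguments": {
  "increments": [
    [[0,0,-2],[0,0,0],0.4],
    [[0,0,-4],[0,0,0],0.4],
    [[0,0,-4],[0,0,0],0.4],
    [[-2,-2,-4],[0,0,0],0.4],
    [[-2.5,-3,-1],[0,0,0],0.4],
    [[0,-4,0],[0,0,0.1],0.4],
    [[0,-4,0],[0,0,0.1],0.4],
    [[0,-4,0],[0,0,0.1],0.4],
    [[0,0,0],[0,0,0],0.4],
    [[0,0,0],[0,0,0],0.4]
  ]
}}

```text
time: 9.88
eef_pos: [0.5199, 0.0252, 0.1738]
tool_rot: [0.013, -0.002, 1.0, 0.004]
contact_force: [1.1, 0.4, 0.3]
finger_gap: 0.399
```

Run:
```python
from h import *
c=read_camera("top"); d=read_camera("side")
for n,k in(("top",c),("side",d)):
    P=cloud(k); np.save(f"pics/{n}1.npy",P); print(n,fitbox(P,[.4352,.1694],.08,yaw0=.315))
    m=(np.hypot(P[...,0]-.4352,P[...,1]-.1694)<.05); print("max z inside-ish",np.nanpercentile(P[m][:,2],[50,99]))
cv2.imwrite("pics/t3.png",np.hstack([rect(k,.4352,.1694,.02,S=400,k=.0006) for k in(c,d)]))
print(pose()[0])
```

```text
top (array([0.43500473, 0.16979969, 0.31557401]), np.float64(0.0010914618387859315), 439, np.float64(0.03920008741560288))
max z inside-ish [0.51194142 0.5620006 ]
side (array([0.43563314, 0.16889114, 0.3158563 ]), np.float64(0.0012156922652543783), 461, np.float64(0.040606366319885234))
max z inside-ish [0.51006674 0.56248219]
[0.51938019 0.02660462 0.17346502]
```

View pics/t3.png

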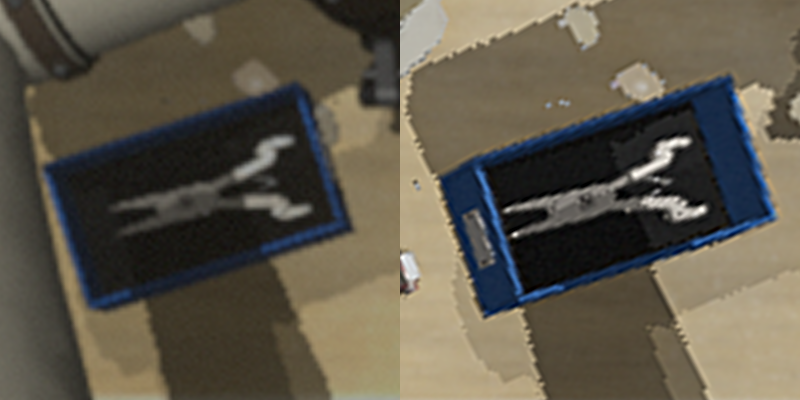

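The pliers lie flat along the blue box, centred at about (205,195) in the left half, with ample wall clearance. The box is unmoved. Now the blue lid.

```bash
cat >> h.py <<'E'
BL=np.array([.5105,-.4487,.052]); GL=np.array([.5737,-.255,.0525]); BY,GY=-37.7,-30.7
def lt(o,yaw,h,sg=-1): 
    Rt=lidR(yaw,35,sg); return o-Rt[:,2]*h,Rt
E
python3 - <<'E'
from h import *
p,Rt=lt(BL,BY,.10,-1)
plan([((.47,-.2,.22),lidR(-10,15,-1),.6),(p,Rt,.6)])
E
```

```text
18 rows
[[[0.42,-1.88,-0.41],[0.017,-0.013,-0.115],0.6],[[0.62,-1.83,-0.39],[0.017,-0.013,-0.115],0.6],[[0.83,-1.75,-0.36],[0.017,-0.013,-0.115],0.6],[[1.02,-1.65,-0.35],[0.017,-0.013,-0.115],0.6],[[1.2,-1.53,-0.33],[0.017,-0.013,-0.115],0.6],[[1.36,-1.39,-0.33],[0.017,-0.013,-0.115],0.6],[[1.51,-1.23,-0.32],[0.017,-0.013,-0.115],0.6],[[1.64,-1.05,-0.32],[0.017,-0.013,-0.115],0.6],[[1.74,-0.86,-0.33],[0.017,-0.013,-0.115],0.6],[[1.83,-0.66,-0.34],[0.017,-0.013,-0.115],0.6],[[1.89,-0.45,-0.35],[0.017,-0.013,-0.115],0.6],[[1.92,-0.24,-0.37],[0.017,-0.013,-0.115],0.6],[[3.52,-0.15,1.53],[0.057,0.034,0.073],0.6],[[3.45,-0.31,1.66],[0.057,0.034,0.073],0.6],[[3.36,-0.47,1.8],[0.057,0.034,0.073],0.6],[[3.26,-0.6,1.94],[0.057,0.034,0.073],0.6],[[3.14,-0.72,2.09],[0.057,0.034,0.073],0.6],[[3.01,-0.82,2.24],[0.057,0.034,0.073],0.6]]
```

Run:
```python
from h import *
p,Rt=lt(BL,BY,.10,-1)
plan([((.47,-.2,.22),lidR(-37.7,20,-1),.6),(p,Rt,.6)])
```

```text
15 rows
[[[0.55,-2.51,-0.55],[0.036,-0.015,-0.1],0.6],[[0.8,-2.46,-0.47],[0.036,-0.015,-0.1],0.6],[[1.03,-2.38,-0.4],[0.036,-0.015,-0.1],0.6],[[1.26,-2.28,-0.33],[0.036,-0.015,-0.1],0.6],[[1.48,-2.16,-0.27],[0.036,-0.015,-0.1],0.6],[[1.68,-2.01,-0.22],[0.036,-0.015,-0.1],0.6],[[1.87,-1.84,-0.18],[0.036,-0.015,-0.1],0.6],[[2.04,-1.65,-0.15],[0.036,-0.015,-0.1],0.6],[[2.2,-1.44,-0.12],[0.036,-0.015,-0.1],0.6],[[2.87,-1.49,2.07],[0.044,0.0,0.0],0.6],[[2.87,-1.4,2.13],[0.044,-0.0,0.0],0.6],[[2.87,-1.31,2.19],[0.044,-0.0,-0.0],0.6],[[2.87,-1.21,2.25],[0.044,-0.0,0.0],0.6],[[2.87,-1.11,2.3],[0.044,0.0,-0.0],0.6],[[2.87,-1.01,2.35],[0.044,-0.0,-0.0],0.6]]
```

Call:
{"name": "move_arm", "arguments": {
  "increments": [
    [[0.55,-2.5,-0.55],[0.036,-0.015,-0.1],0.6],
    [[0.8,-2.5,-0.5],[0.036,-0.015,-0.1],0.6],
    [[1.0,-2.4,-0.4],[0.036,-0.015,-0.1],0.6],
    [[1.3,-2.3,-0.35],[0.036,-0.015,-0.1],0.6],
    [[1.5,-2.2,-0.3],[0.036,-0.015,-0.1],0.6],
    [[1.7,-2.0,-0.2],[0.036,-0.015,-0.1],0.6],
    [[1.9,-1.8,-0.2],[0.036,-0.015,-0.1],0.6],
    [[2.0,-1.65,-0.15],[0.036,-0.015,-0.1],0.6],
    [[2.2,-1.4,-0.1],[0.036,-0.015,-0.1],0.6],
    [[0,0,0],[0,0,0],0.6]
  ]
}}

```text
time: 10.82
eef_pos: [0.476, -0.1948, 0.2228]
tool_rot: [0.082, -0.469, 0.864, -0.163]
contact_force: [0.1, 0.1, -1.1]
finger_gap: 0.596
```

Run:
```python
from h import *
p,Rt=lt(BL,BY,.10,-1); print(pose()[0],sensors.observe()["joint_pos"].round(2))
plan([(p,Rt,.6)])
```

```text
[ 0.47597488 -0.19477594  0.22283858] [ 0.04  0.04 -0.66  0.39 -0.61  0.67]
6 rows
[[[3.13,-1.17,2.08],[0.041,0.004,0.013],0.6],[[3.11,-1.13,2.14],[0.041,0.004,0.013],0.6],[[3.09,-1.08,2.2],[0.041,0.004,0.013],0.6],[[3.06,-1.03,2.26],[0.041,0.004,0.013],0.6],[[3.04,-0.97,2.31],[0.041,0.004,0.013],0.6],[[3.02,-0.92,2.36],[0.041,0.004,0.013],0.6]]
```

Call:
{"name": "move_arm", "arguments": {
  "increments": [
    [[3.1,-1.2,2.1],[0.041,0.004,0.013],0.6],
    [[3.1,-1.1,2.1],[0.041,0.004,0.013],0.6],
    [[3.1,-1.1,2.2],[0.041,0.004,0.013],0.6],
    [[3.1,-1.0,2.2],[0.041,0.004,0.013],0.6],
    [[3.0,-1.0,2.3],[0.041,0.004,0.013],0.6],
    [[2.8,-0.8,2.2],[0.041,0.004,0.013],0.6],
    [[0,0,0],[0,0,0],0.6],
    [[0,0,0],[0,0,0],0.6]
  ]
}}

```text
time: 11.48
eef_pos: [0.4789, -0.3978, 0.1804]
tool_rot: [0.125, -0.44, 0.858, -0.235]
contact_force: [-0.1, -0.6, -0.2]
finger_gap: 0.601
```

Run:
```python
from h import *
p,Rt=lt(BL,BY,.06,-1); print(pose()[0],sensors.observe()["joint_pos"].round(2))
plan([(p,Rt,.6)])
```

```text
[ 0.47885743 -0.39782105  0.18037118] [-0.43  0.22 -0.69  0.58 -0.16  0.83]
3 rows
[[[0.74,0.75,2.62],[0.024,0.009,0.009],0.6],[[0.73,0.81,2.61],[0.024,0.009,0.009],0.6],[[0.71,0.87,2.59],[0.024,0.009,0.009],0.6]]
```

q5 is at its limit at full tilt (−0.16). The jaw axis leaves pitch free, so I'll grip the handle with only 20° of tool tilt and keep the lift square to the slope.

```bash
cat >> h.py <<'E'
def lg(o,yaw,back,tilt=20,sg=-1,dep=.017):
    n=-lidR(yaw,35,sg)[:,2]; Rt=lidR(yaw,tilt,sg)
    return o+n*(.028+back)+Rt[:,2]*dep,Rt
E
python3 - <<'E'
from h import *
p,Rt=lg(BL,BY,.06)
plan([(p,Rt,.6)])
E
```

```text
2 rows
[[[1.1,1.39,3.37],[-0.095,0.012,0.015],0.6],[[1.07,1.05,3.5],[-0.095,0.012,0.015],0.6]]
```

Call:
{"name": "move_arm", "arguments": {
  "increments": [
    [[1.1,1.4,2],[-0.095,0.012,0.015],0.6],
    [[1.1,1.0,2.5],[-0.095,0.012,0.015],0.6],
    [[0,0,1.5],[0,0,0],0.6],
    [[0,0,0],[0,0,0],0.6],
    [[0,0,0],[0,0,0],0.6]
  ]
}}

```text
time: 11.9
eef_pos: [0.4762, -0.4134, 0.1238]
tool_rot: [0.081, -0.439, 0.878, -0.17]
contact_force: [0.2, -0.2, 0.6]
finger_gap: 0.6
```

Run:
```python
from h import *
print(pose()[0],sensors.observe()["joint_pos"].round(2))
for b in(.06,.03,0):
    p,Rt=lg(BL,BY,b); print(p.round(4)); plan([(p,Rt,.6)])
```

```text
[ 0.47616838 -0.41343462  0.12384226] [-0.42  0.34 -0.51  0.25 -0.36  1.13]
[ 0.4752 -0.4214  0.1081]
1 rows
[[[0.69,0.21,1.61],[-0.03,-0.002,0.014],0.6]]
[ 0.4888 -0.4319  0.0835]
2 rows
[[[0.35,-0.24,2.27],[-0.015,-0.001,0.007],0.6],[[0.35,-0.27,2.26],[-0.015,-0.001,0.007],0.6]]
[ 0.5024 -0.4424  0.059 ]
2 rows
[[[0.35,-0.58,3.73],[-0.015,-0.001,0.007],0.6],[[0.35,-0.64,3.72],[-0.015,-0.001,0.007],0.6]]
```

Call:
{"name": "move_arm", "arguments": {
  "increments": [
    [[0.4,-0.2,2.2],[-0.015,0,0.007],0.6],
    [[0.3,-0.2,2.0],[-0.015,0,0.007],0.6],
    [[0,0,0],[0,0,0],0.6],
    [[0,0,0],[0,0,0],0.6]
  ]
}}

```text
time: 12.23
eef_pos: [0.4893, -0.4263, 0.0895]
tool_rot: [0.076, -0.438, 0.882, -0.158]
contact_force: [1.0, -0.1, 0.4]
finger_gap: 0.602
```

Run:
```python
from h import *
for b in(.03,0):
    p,Rt=lg(BL,BY,b); plan([(p,Rt,.6)])
c=read_camera("side"); cv2.imwrite("pics/s4.png",cv2.resize(c["image"][110:240,330:490],(720,585)))
```

```text
1 rows
[[[0.48,-0.07,0.66],[-0.003,0.0,0.01],0.6]]
1 rows
[[[0.48,-0.84,3.56],[-0.003,0.0,0.01],0.6]]
```

View pics/s4.png

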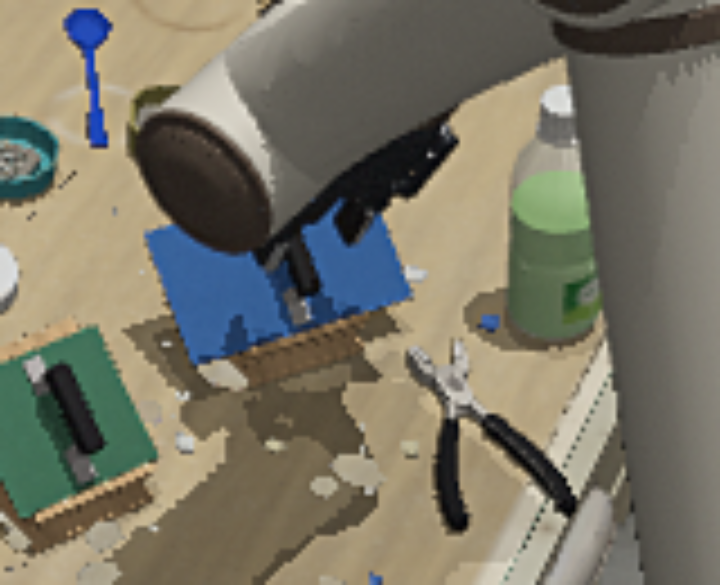

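The fingers, at (270,250) and (350,220), straddle the handle at (300,265), so I go in and grip.

Call:
{"name": "move_arm", "arguments": {
  "increments": [
    [[0.4,-0.4,1.8],[0,0,0.01],0.6],
    [[0.1,-0.4,1.6],[0,0,0],0.6],
    [[0,0,0],[0,0,0],0.6],
    [[0,0,0],[0,0,0],0.6]
  ]
}}

```text
time: 12.62
eef_pos: [0.5029, -0.4406, 0.0652]
tool_rot: [0.079, -0.436, 0.882, -0.16]
contact_force: [-0.0, -0.0, 0.9]
finger_gap: 0.603
```

Run:
```python
from h import *
p,Rt=lg(BL,BY,0); plan([(p,Rt,.6)])
```

```text
1 rows
[[[0.18,0.15,0.6],[-0.01,0.002,0.004],0.6]]
```

Call:
{"name": "move_arm", "arguments": {
  "increments": [
    [[0.15,0.15,0.4],[-0.01,0,0],0.5],
    [[0,0,0],[0,0,0],0.3],
    [[0,0,0],[0,0,0],0.2],
    [[0,0,0],[0,0,0],0],
    [[0,0,0],[0,0,0],0],
    [[0,0,0],[0,0,0],0],
    [[0,0,0],[0,0,0],0]
  ]
}}

```text
time: 13.2
eef_pos: [0.5015, -0.4411, 0.0631]
tool_rot: [0.078, -0.436, 0.883, -0.156]
contact_force: [0.7, -0.1, -0.4]
finger_gap: 0.153
```

Run:
```python
from h import *
n=-lidR(BY)[:,2]; p,Rm=pose(); plan([(p+n*.06,Rm,0),(p+n*.06+[0,0,.06],Rm,0)])
print(lg(BL,BY,0)[0],p)
```

```text
4 rows
[[[-0.01,0.77,-2.9],[0.0,0.0,0.0],0],[[-0.01,0.77,-2.9],[0.0,0.0,0.0],0],[[-0.0,-1.03,-2.82],[0.0,0.0,0.0],0],[[-0.0,-1.03,-2.82],[0.0,0.0,0.0],0]]
[ 0.50239328 -0.44243442  0.05896148] [ 0.50150908 -0.44114242  0.063097  ]
```

Call:
{"name": "move_arm", "arguments": {
  "increments": [
    [[0,0,0],[0,0,0],0],
    [[0,0.4,-1.5],[0,0,0],0],
    [[0,0.6,-2.2],[0,0,0],0],
    [[0,0.6,-2.2],[0,0,0],0],
    [[0,0,-3],[0,0,0],0],
    [[0,-1,-3],[0,0,0],0],
    [[0,-1,-3],[0,0,0],0],
    [[0,0,0],[0,0,0],0]
  ],
  "grip_force": 90
}}

```text
time: 13.87
eef_pos: [0.4593, -0.4097, 0.2047]
tool_rot: [0.074, -0.437, 0.884, -0.151]
contact_force: [1.3, -0.7, -0.1]
finger_gap: 0.134
```

Run:
```python
from h import *
c=[read_camera(k) for k in("top","side")]
for k in c:
    P=cloud(k); p,Rm=pose()
    try:
        o,n,x,wh,N=fitlid(P,k["image"],p[:2],"blue",.08,rad=.12); print(o.round(4),"n_tool",(Rm.T@n).round(3),"x_tool",(Rm.T@x).round(3),"o_tool",(Rm.T@(o-p)).round(4),np.round(wh),N)
    except Exception as e: print(e)
s=sensors.observe(); print(s["eef_pos"],s["finger_gap"],s["joint_pos"].round(2),s["contact_force"])
```

```text
[ 0.4983 -0.407   0.2053] n_tool [-0.006  0.279 -0.96 ] x_tool [ 0.    -0.96  -0.279] o_tool [-0.0263 -0.0332  0.0038] [108.  45.] 721
[ 0.4675 -0.4157  0.1913] n_tool [-0.003  0.254 -0.967] x_tool [ 0.003 -0.967 -0.254] o_tool [-0.0007 -0.0106  0.011 ] [161.  90.] 1191
[ 0.45634619 -0.40792647  0.19826855] 0.14196356700064808 [-0.43  0.24 -0.37  0.12 -0.64  1.26] [-0.40527278  0.14070516 -2.49876689]
```

```bash
cat >> h.py <<'E'
def inhand(col,cams=("side","top")):
    for nm in cams:
        p,Rm=pose(); k=read_camera(nm); P=cloud(k)
        try:
            o,n,x,wh,N=fitlid(P,k["image"],p[:2],col,.08,rad=.12); print(nm,o.round(4),"n_tool",(Rm.T@n).round(3),"x_tool",(Rm.T@x).round(3),"o_tool",(Rm.T@(o-p)).round(4),np.round(wh),N)
        except Exception as e: print(nm,e)
    s=sensors.observe(); print(s["time"],s["eef_pos"],s["finger_gap"],s["joint_pos"].round(2),s["contact_force"].round(1))
LB=np.array([.4353,.1693]); LBY=18.09; SB=np.array([.4458,-.065]); SBY=14.5
def place(box,yaw,ot,delta,h,sg=-1):
    """TCP pose putting lid origin at h above table; lid level; ot=lid origin in tool frame; delta tool pitch relative to lid normal (deg)"""
    Rt=lidR(yaw,-delta,sg); o=np.r_[box,h]; return o-Rt@np.array(ot),Rt
E
python3 - <<'E'
from h import *
inhand("blue")
E
```

```text
side [ 0.4657 -0.4157  0.188 ] n_tool [-0.005  0.262 -0.965] x_tool [ 0.006 -0.965 -0.262] o_tool [ 0.0005 -0.0082  0.0137] [162.  90.] 1184
top [ 0.5088 -0.4074  0.2049] n_tool [-0.003  0.257 -0.966] x_tool [-0.312 -0.918 -0.243] o_tool [-0.0326 -0.0427  0.0052] [108.  39.] 618
14.0667 [ 0.45513    -0.40742476  0.19516712] 0.1422880951939583 [-0.43  0.25 -0.38  0.12 -0.64  1.26] [-0.   0.4 -2.8]
```

Run:
```python
from h import *
ot=[0,-.008,.014]; p,Rt=place(LB,LBY,ot,15,.13)
print(p); plan([((.43,-.15,.21),lidR(-20,10,-1),0),(p,Rt,0)])
```

```text
[0.43139892 0.16802568 0.14559351]
16 rows
[[[-2.7,2.33,-1.0],[-0.021,-0.011,-0.042],0],[[-2.8,2.23,-0.93],[-0.021,-0.011,-0.042],0],[[-2.91,2.13,-0.85],[-0.021,-0.011,-0.042],0],[[-3.0,2.02,-0.77],[-0.021,-0.011,-0.042],0],[[-3.09,1.91,-0.7],[-0.021,-0.011,-0.042],0],[[-3.18,1.79,-0.63],[-0.021,-0.011,-0.042],0],[[-3.26,1.66,-0.56],[-0.021,-0.011,-0.042],0],[[-3.33,1.3,0.5],[-0.047,0.003,-0.074],0],[[-3.41,1.03,0.54],[-0.047,0.003,-0.074],0],[[-3.48,0.74,0.57],[-0.047,0.003,-0.074],0],[[-3.53,0.45,0.59],[-0.047,0.003,-0.074],0],[[-3.55,0.16,0.59],[-0.047,0.003,-0.074],0],[[-3.56,-0.13,0.58],[-0.047,0.003,-0.074],0],[[-3.54,-0.42,0.56],[-0.047,0.003,-0.074],0],[[-3.5,-0.71,0.52],[-0.047,0.003,-0.074],0],[[-3.44,-0.99,0.47],[-0.047,0.003,-0.074],0]]
```

Call:
{"name": "move_arm", "arguments": {
  "increments": [
    [[-2.7,2.3,-1],[-0.021,-0.011,-0.042],0],
    [[-2.8,2.2,-0.9],[-0.021,-0.011,-0.042],0],
    [[-2.9,2.1,-0.85],[-0.021,-0.011,-0.042],0],
    [[-3,2,-0.8],[-0.021,-0.011,-0.042],0],
    [[-3.1,1.9,-0.7],[-0.021,-0.011,-0.042],0],
    [[-3.2,1.8,-0.6],[-0.021,-0.011,-0.042],0],
    [[-3.3,1.7,-0.55],[-0.021,-0.011,-0.042],0],
    [[-3.3,1.3,0.3],[-0.047,0.003,-0.074],0],
    [[-3.4,1.0,0.3],[-0.047,0.003,-0.074],0],
    [[-3.5,0.7,0.3],[-0.047,0.003,-0.074],0]
  ]
}}

```text
time: 14.9
eef_pos: [0.4159, -0.0344, 0.1785]
tool_rot: [-0.018, -0.662, 0.749, -0.001]
contact_force: [0.3, -0.2, -1.2]
finger_gap: 0.136
```

Run:
```python
from h import *
ot=[0,-.008,.014]; p,Rt=place(LB,LBY,ot,15,.13)
print(pose()[0],sensors.observe()["finger_gap"]); plan([(p,Rt,0)])
```

```text
[ 0.41592681 -0.03438229  0.17853414] 0.13602472772171886
6 rows
[[[-3.39,0.15,0.45],[-0.038,0.006,-0.073],0],[[-3.4,-0.12,0.44],[-0.038,0.006,-0.073],0],[[-3.38,-0.38,0.41],[-0.038,0.006,-0.073],0],[[-3.35,-0.64,0.37],[-0.038,0.006,-0.073],0],[[-3.29,-0.9,0.32],[-0.038,0.006,-0.073],0],[[-3.22,-1.15,0.26],[-0.038,0.006,-0.073],0]]
```

Call:
{"name": "move_arm", "arguments": {
  "increments": [
    [[-3.4,0.15,0.3],[-0.038,0.006,-0.073],0],
    [[-3.4,-0.1,0.3],[-0.038,0.006,-0.073],0],
    [[-3.4,-0.4,0.3],[-0.038,0.006,-0.073],0],
    [[-3.3,-0.6,0.3],[-0.038,0.006,-0.073],0],
    [[-3.0,-0.8,0.3],[-0.038,0.006,-0.073],0],
    [[-2.0,-0.8,0.2],[-0.03,0.006,-0.05],0],
    [[0,0,0],[0,0,0],0],
    [[0,0,0],[0,0,0],0],
    [[0,0,0],[0,0,0],0]
  ]
}}

```text
time: 15.65
eef_pos: [0.4232, 0.1655, 0.1347]
tool_rot: [0.12, 0.803, -0.579, -0.08]
contact_force: [0.5, -1.1, -1.3]
finger_gap: 0.139
```

Run:
```python
from h import *
inhand("blue")
ot=[0,-.008,.014]; p,Rt=place(LB,LBY,ot,15,.10)
plan([(p,Rt,0)])
```

```text
side [0.4105 0.1896 0.1033] n_tool [ 0.24  -0.892 -0.382] x_tool [ 0.568 -0.19   0.801] o_tool [-0.0272 -0.0047  0.0311] [209.  97.] 355
top [0.4259 0.139  0.1012] n_tool [-0.114 -0.851 -0.512] x_tool [-0.645 -0.329  0.69 ] o_tool [ 0.0253 -0.0045  0.034 ] [104. 192.] 427
15.75 [0.42297818 0.16475639 0.13533029] 0.1379419044236093 [ 0.67  0.35 -0.32 -0.09 -1.19  1.27] [-0.4 -0.  -1.3]
1 rows
[[[-0.06,-1.43,1.63],[0.027,-0.012,0.004],0]]
```

```bash
sed -i 's/def fitlid(P,im,c0,col,hy,rad=.1)/def fitlid(P,im,c0,col,hy,rad=.1,zm=.005)/; s/(P\[...,2\]>.005)/(P[...,2]>zm)/; s/def inhand(col,cams=("side","top"))/def inhand(col,cams=("side","top"),zm=.005)/; s/col,.08,rad=.12)/col,.08,rad=.12,zm=zm)/' h.py
python3 - <<'E'
from h import *
inhand("blue",zm=.085)
E
```

```text
side [0.4255 0.1645 0.1208] n_tool [-0.006  0.258 -0.966] x_tool [-0.001 -0.966 -0.258] o_tool [ 0.0009 -0.0064  0.0132] [ 90. 163.] 1825
top [0.4242 0.1659 0.1198] n_tool [-0.004  0.262 -0.965] x_tool [-0.003 -0.965 -0.262] o_tool [-0.0009 -0.0058  0.015 ] [ 89. 160.] 2108
15.85 [0.42347122 0.1648038  0.13629048] 0.13819243832850533 [ 0.67  0.34 -0.32 -0.09 -1.19  1.27] [-0.1 -0.3 -1.1]
```

Both cameras now agree on the lid in hand (origin offset −6 mm along tool y, 15° pitch). I go to just above the box.

Run:
```python
from h import *
ot=[0,-.0061,.0141]; p,Rt=place(LB,LBY,ot,15.1,.065)
plan([(p,Rt,0)])
```

```text
2 rows
[[[-0.05,-1.29,2.54],[0.012,-0.006,0.002],0],[[-0.04,-1.26,2.56],[0.012,-0.006,0.002],0]]
```

Call:
{"name": "move_arm", "arguments": {
  "increments": [
    [[0,-1.3,2.3],[0.012,-0.006,0.002],0],
    [[0,-1.3,2.3],[0.012,-0.006,0.002],0],
    [[0,0,0],[0,0,0],0],
    [[0,0,0],[0,0,0],0],
    [[0,0,0],[0,0,0],0]
  ]
}}

```text
time: 16.27
eef_pos: [0.4371, 0.1656, 0.0882]
tool_rot: [0.102, 0.801, -0.585, -0.075]
contact_force: [0.1, -0.2, -1.9]
finger_gap: 0.139
```

Run:
```python
from h import *
inhand("blue",zm=.055)
for h in(.065,.05,.042):
    p,Rt=place(LB,LBY,[0,-.0061,.0141],15.1,h); plan([(p,Rt,0)])
```

```text
side [0.4401 0.1645 0.0738] n_tool [-0.005  0.258 -0.966] x_tool [ 0.005 -0.966 -0.258] o_tool [ 0.002  -0.0061  0.0133] [ 90. 166.] 1695
top [0.4393 0.1673 0.0726] n_tool [-0.006  0.256 -0.967] x_tool [-0.    -0.967 -0.256] o_tool [-0.0008 -0.0062  0.015 ] [ 89. 159.] 1865
16.3667 [0.43765469 0.16619836 0.08876748] 0.13948173934986458 [ 0.65  0.41 -0.35 -0.1  -1.05  1.29] [ 0.2  0.7 -2.2]
1 rows
[[[-0.36,0.13,0.92],[-0.012,0.004,-0.004],0]]
1 rows
[[[-0.36,-0.25,2.37],[-0.012,0.004,-0.004],0]]
1 rows
[[[-0.36,-0.45,3.15],[-0.012,0.004,-0.004],0]]
```

Call:
{"name": "move_arm", "arguments": {
  "increments": [
    [[-0.36,0.0,1.0],[-0.012,0.004,-0.004],0],
    [[0,-0.2,0.7],[0,0,0],0],
    [[0,0,0],[0,0,0],0],
    [[0,0,0],[0,0,0],0]
  ]
}}

```text
time: 16.7
eef_pos: [0.435, 0.1702, 0.0729]
tool_rot: [0.104, 0.803, -0.582, -0.076]
contact_force: [-0.1, 0.5, -0.9]
finger_gap: 0.142
```

Run:
```python
from h import *
print(sensors.observe()["contact_force"].round(1))
for h in(.05,.04):
    p,Rt=place(LB,LBY,[0,-.0061,.0141],15.1,h); plan([(p,Rt,0)])
```

```text
[-0.1  0.5 -0.9]
1 rows
[[[0.09,0.01,0.8],[-0.004,0.001,0.001],0]]
1 rows
[[[0.1,-0.24,1.77],[-0.004,0.001,0.001],0]]
```

Call:
{"name": "move_arm", "arguments": {
  "increments": [
    [[0.1,0,0.6],[-0.004,0,0],0],
    [[0,-0.1,0.5],[0,0,0],0],
    [[0,-0.1,0.3],[0,0,0],0],
    [[0,-0.05,0.2],[0,0,0],0],
    [[0,0,0],[0,0,0],0]
  ]
}}

```text
time: 17.12
eef_pos: [0.4338, 0.1689, 0.0559]
tool_rot: [0.106, 0.803, -0.581, -0.077]
contact_force: [-0.6, 0.4, 2.7]
finger_gap: 0.14
```

Run:
```python
from h import *
p,Rt=place(LB,LBY,[0,-.0061,.0141],15.1,.04); plan([(p,Rt,0)])
inhand("blue",zm=.034)
```

```text
1 rows
[[[0.01,0.04,0.09],[0.0,0.0,0.002],0]]
side [0.4361 0.1681 0.0414] n_tool [-0.003  0.265 -0.964] x_tool [ 0.009 -0.964 -0.265] o_tool [ 0.0015 -0.0056  0.0135] [ 91. 165.] 1677
top [0.4339 0.1697 0.0397] n_tool [-0.002  0.259 -0.966] x_tool [-0.02  -0.966 -0.259] o_tool [-0.0007 -0.0046  0.0156] [ 90. 161.] 1802
17.2167 [0.43380096 0.16889358 0.05593142] 0.13907030354552793 [ 0.66  0.46 -0.38 -0.11 -0.99  1.3 ] [-0.7 -0.3  0.6]
```

Seal is in and the lid origin is at about 40.5 mm. A small press, then release and retreat.

Call:
{"name": "move_arm", "arguments": {
  "increments": [
    [[0,0,0.15],[0,0,0],0],
    [[0,0,0],[0,0,0],0.2],
    [[0,0,0],[0,0,0],0.4],
    [[0,0,0],[0,0,0],0.5],
    [[0,0,0],[0,0,0],0.5],
    [[0,0,-2],[0,0,0],0.5],
    [[0,0,-3],[0,0,0],0.5],
    [[0,0,-4],[0,0,0],0.5],
    [[0,0,-4],[0,0,0],0.5],
    [[0,0,0],[0,0,0],0.5]
  ]
}}

```text
time: 18.05
eef_pos: [0.4657, 0.178, 0.1838]
tool_rot: [0.11, 0.803, -0.581, -0.078]
contact_force: [0.5, 0.5, 0.8]
finger_gap: 0.499
```

Run:
```python
from h import *
for nm in("side","top"):
    k=read_camera(nm); P=cloud(k)
    o,n,x,wh,N=fitlid(P,k["image"],LB,"blue",.08,rad=.12,zm=.034); print(nm,o.round(4),n.round(3),np.degrees(np.arctan2(x[1],x[0])).round(1),np.round(wh))
Rt=lidR(GY,20,-1); p,_=lg(GL,GY,.08); print(p)
plan([((.44,0.0,.2),lidR(GY,10,-1),.6),(p,Rt,.6)])
```

```text
side [0.4363 0.1686 0.0416] [0. 0. 1.] 18.0 [ 91. 164.]
top [0.4358 0.1699 0.0399] [ 0.    -0.001  1.   ] 18.1 [ 91. 159.]
[ 0.52543485 -0.22634225  0.12499365]
15 rows
[[[2.02,0.98,0.01],[0.053,-0.006,0.107],0.6],[[2.11,0.75,-0.05],[0.053,-0.006,0.107],0.6],[[2.18,0.52,-0.1],[0.053,-0.006,0.107],0.6],[[2.22,0.28,-0.13],[0.053,-0.006,0.107],0.6],[[2.23,0.03,-0.15],[0.053,-0.006,0.107],0.6],[[2.22,-0.22,-0.16],[0.053,-0.006,0.107],0.6],[[2.19,-0.46,-0.16],[0.053,-0.006,0.107],0.6],[[2.12,-0.7,-0.14],[0.053,-0.006,0.107],0.6],[[2.16,-2.47,1.52],[0.025,0.0,0.0],0.6],[[2.16,-2.43,1.59],[0.025,-0.0,0.0],0.6],[[2.16,-2.39,1.65],[0.025,-0.0,-0.0],0.6],[[2.16,-2.35,1.7],[0.025,0.0,0.0],0.6],[[2.16,-2.31,1.76],[0.025,-0.0,-0.0],0.6],[[2.16,-2.26,1.82],[0.025,0.0,0.0],0.6],[[2.16,-2.22,1.88],[0.025,0.0,-0.0],0.6]]
```

Call:
{"name": "move_arm", "arguments": {
  "increments": [
    [[2.0,1.0,0],[0.053,-0.006,0.107],0.6],
    [[2.1,0.75,0],[0.053,-0.006,0.107],0.6],
    [[2.2,0.5,-0.1],[0.053,-0.006,0.107],0.6],
    [[2.2,0.3,-0.1],[0.053,-0.006,0.107],0.6],
    [[2.2,0,-0.15],[0.053,-0.006,0.107],0.6],
    [[2.2,-0.2,-0.15],[0.053,-0.006,0.107],0.6],
    [[2.2,-0.5,-0.15],[0.053,-0.006,0.107],0.6],
    [[2.1,-0.7,-0.15],[0.053,-0.006,0.107],0.6],
    [[2.2,-2.4,0.8],[0.025,0,0],0.6],
    [[2.2,-2.4,0.8],[0.025,0,0],0.6],
    [[2.2,-2.4,0.8],[0.025,0,0],0.6]
  ]
}}

```text
time: 19.07
eef_pos: [0.4516, -0.1052, 0.1741]
tool_rot: [0.054, -0.477, 0.87, -0.112]
contact_force: [-0.1, -1.1, -0.8]
finger_gap: 0.599
```

Run:
```python
from h import *
print(sensors.observe()["joint_pos"].round(2))
p,Rt=lg(GL,GY,.07)
plan([(p,Rt,.6)])
```

```text
[ 0.23  0.06 -0.72  0.31 -0.65  0.53]
4 rows
[[[1.53,-2.87,2.23],[0.025,-0.006,-0.007],0.6],[[1.57,-2.8,2.29],[0.025,-0.006,-0.007],0.6],[[1.6,-2.73,2.35],[0.025,-0.006,-0.007],0.6],[[1.63,-2.66,2.41],[0.025,-0.006,-0.007],0.6]]
```

Call:
{"name": "move_arm", "arguments": {
  "increments": [
    [[1.5,-2.9,1.6],[0.025,-0.006,-0.007],0.6],
    [[1.6,-2.8,1.8],[0.025,-0.006,-0.007],0.6],
    [[1.4,-2.5,2.2],[0.025,-0.006,-0.007],0.6],
    [[1.0,-1.5,1.8],[0.015,-0.006,0],0.6],
    [[0,0,0],[0,0,0],0.6],
    [[0,0,0],[0,0,0],0.6]
  ]
}}

```text
time: 19.57
eef_pos: [0.5118, -0.2219, 0.1178]
tool_rot: [0.079, -0.484, 0.86, -0.142]
contact_force: [-0.3, -0.0, 0.5]
finger_gap: 0.598
```

Run:
```python
from h import *
print(sensors.observe()["joint_pos"].round(2),pose()[0])
for b in(.06,.03):
    p,Rt=lg(GL,GY,b); print(p); plan([(p,Rt,.6)])
```

```text
[-0.07  0.26 -0.71  0.45 -0.35  0.68] [ 0.51181052 -0.22193715  0.11781576]
[ 0.53529867 -0.23219896  0.10861061]
1 rows
[[[-0.35,-2.11,1.68],[0.023,-0.005,-0.009],0.6]]
[ 0.5500944  -0.24098402  0.08403604]
2 rows
[[[-0.18,-1.48,2.28],[0.012,-0.003,-0.005],0.6],[[-0.17,-1.45,2.3],[0.012,-0.003,-0.005],0.6]]
```

Call:
{"name": "move_arm", "arguments": {
  "increments": [
    [[-0.3,-2.1,1.5],[0.023,-0.005,-0.009],0.6],
    [[0,-0.7,1.2],[0,0,0],0.6],
    [[0,0,0],[0,0,0],0.6],
    [[0,0,0],[0,0,0],0.6]
  ]
}}

```text
time: 19.9
eef_pos: [0.5405, -0.2357, 0.0981]
tool_rot: [0.083, -0.488, 0.856, -0.148]
contact_force: [-0.1, 0.1, 1.0]
finger_gap: 0.604
```

Run:
```python
from h import *
print(sensors.observe()["joint_pos"].round(2),pose()[0])
for b in(.03,0.01,0.003):
    p,Rt=lg(GL,GY,b); plan([(p,Rt,.6)])
c=read_camera("side"); cv2.imwrite("pics/s5.png",cv2.resize(c["image"][140:270,280:440],(720,585)))
```

```text
[-0.1   0.33 -0.7   0.56 -0.27  0.62] [ 0.5405259  -0.23567078  0.09813123]
1 rows
[[[-0.03,-0.56,1.69],[0.007,-0.001,0.002],0.6]]
1 rows
[[[-0.03,-1.09,3.62],[0.007,-0.001,0.002],0.6]]
2 rows
[[[-0.02,-0.64,2.15],[0.003,-0.001,0.001],0.6],[[-0.02,-0.63,2.15],[0.003,-0.001,0.001],0.6]]
```

View pics/s5.png

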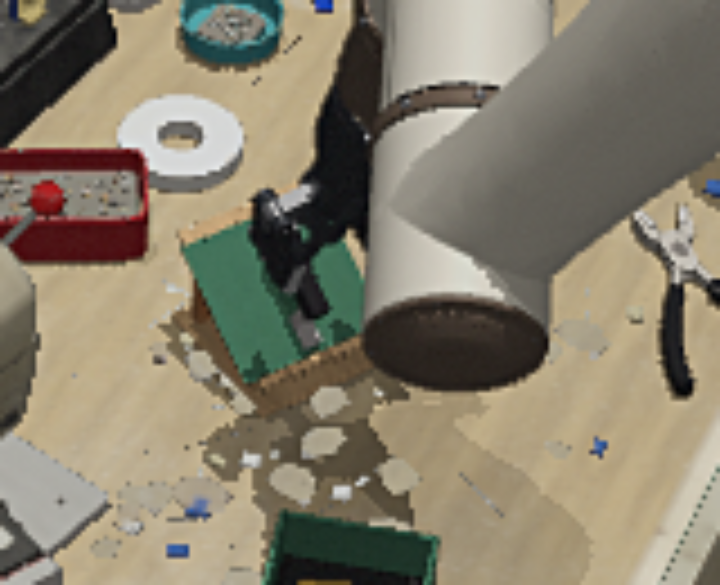

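The fingers, around (290,240), straddle the green lid's handle at (310,285). I go in and grip.

Call:
{"name": "move_arm", "arguments": {
  "increments": [
    [[0,-0.6,2.0],[0.004,0,0],0.6],
    [[0,-0.5,1.6],[0.003,0,0],0.6],
    [[0,0,0],[0,0,0],0.6],
    [[0,0,0],[0,0,0],0.6]
  ]
}}

```text
time: 20.28
eef_pos: [0.5602, -0.2441, 0.0728]
tool_rot: [0.086, -0.489, 0.855, -0.151]
contact_force: [-0.4, 0.4, -0.1]
finger_gap: 0.598
```

Run:
```python
from h import *
p,Rt=lg(GL,GY,0); plan([(p,Rt,.6)]); print(pose()[0],sensors.observe()["contact_force"].round(1))
```

```text
1 rows
[[[0.25,-0.19,1.49],[-0.001,0.001,0.004],0.6]]
[ 0.56018765 -0.24413457  0.07282214] [-0.4  0.4 -0.1]
```

Call:
{"name": "move_arm", "arguments": {
  "increments": [
    [[0.25,-0.2,1.2],[0,0,0],0.55],
    [[0,0,0],[0,0,0],0.4],
    [[0,0,0],[0,0,0],0.25],
    [[0,0,0],[0,0,0],0.1],
    [[0,0,0],[0,0,0],0],
    [[0,0,0],[0,0,0],0],
    [[0,0,0],[0,0,0],0]
  ],
  "grip_force": 60
}}

```text
time: 20.87
eef_pos: [0.5647, -0.2467, 0.0711]
tool_rot: [0.089, -0.489, 0.855, -0.15]
contact_force: [1.2, -0.9, -1.9]
finger_gap: 0.141
```

Run:
```python
from h import *
print(lg(GL,GY,0)[0],pose()[0]); p,Rm=pose(); n=-lidR(GY)[:,2]; plan([(p+n*.06,Rm,0)])
```

```text
[ 0.56489013 -0.24976908  0.05946148] [ 0.56471074 -0.24669356  0.07110235]
2 rows
[[[-0.02,0.77,-2.9],[0.0,0.0,0.0],0],[[-0.02,0.77,-2.9],[0.0,0.0,0.0],0]]
```

Grip is shallow (11 mm higher than planned), so I regrip deeper.

Call:
{"name": "move_arm", "arguments": {
  "increments": [
    [[0,0,0],[0,0,0],0.25],
    [[0,0,0],[0,0,0],0.35],
    [[0,0,0.4],[0,0,0],0.35],
    [[0,0,0.4],[0,0,0],0.35],
    [[0,0,0],[0,0,0],0.35],
    [[0,0,0],[0,0,0],0.35]
  ]
}}

```text
time: 21.37
eef_pos: [0.5691, -0.2485, 0.0666]
tool_rot: [0.089, -0.489, 0.855, -0.148]
contact_force: [0.4, -0.0, -1.3]
finger_gap: 0.352
```

Run:
```python
from h import *
p,Rt=lg(GL,GY,0); plan([(p,Rt,.6)]); print(pose()[0],sensors.observe()["contact_force"].round(1))
```

```text
1 rows
[[[0.33,0.52,0.57],[0.001,0.009,0.004],0.6]]
[ 0.56905883 -0.24846476  0.06658387] [ 0.4 -0.  -1.3]
```

Call:
{"name": "move_arm", "arguments": {
  "increments": [
    [[0.3,0.5,0.3],[0,0,0],0.35],
    [[0,0,0.1],[0,0,0],0.25],
    [[0,0,0],[0,0,0],0.1],
    [[0,0,0],[0,0,0],0],
    [[0,0,0],[0,0,0],0],
    [[0,0,0],[0,0,0],0]
  ],
  "grip_force": 90
}}

```text
time: 21.87
eef_pos: [0.5656, -0.25, 0.0635]
tool_rot: [0.088, -0.489, 0.855, -0.146]
contact_force: [0.3, -0.2, 0.4]
finger_gap: 0.14
```

Run:
```python
from h import *
p,Rt=lg(GL,GY,0); plan([(p,Rt,.6)]); p,Rm=pose(); print(p,sensors.observe()["contact_force"].round(1)); print("o_tool",Rm.T@(GL-p))
```

```text
1 rows
[[[0.02,0.21,0.35],[0.007,0.01,0.003],0.6]]
[ 0.5656223  -0.25004579  0.06345538] [ 0.3 -0.2  0.4]
o_tool [ 0.00028289 -0.00524849  0.01349767]
```

Good grip, same as on the blue lid. I lift square to the slope, then up.

Call:
{"name": "move_arm", "arguments": {
  "increments": [
    [[0,0.4,-1.5],[0,0,0],0],
    [[0,0.6,-2.2],[0,0,0],0],
    [[0,0.6,-2.2],[0,0,0],0],
    [[0,0,-3],[0,0,0],0],
    [[0,-1,-3],[0,0,0],0],
    [[0,0,0],[0,0,0],0],
    [[0,0,0],[0,0,0],0],
    [[0,0,0],[0,0,0],0]
  ]
}}

```text
time: 22.53
eef_pos: [0.5194, -0.2259, 0.1721]
tool_rot: [0.083, -0.49, 0.856, -0.14]
contact_force: [0.3, 1.1, -1.6]
finger_gap: 0.133
```

Run:
```python
from h import *
inhand("green",zm=.09)
p,Rt=place(SB,SBY,[0,-.006,.0138],15.1,.13); print(p); plan([(p,Rt,0)])
```

```text
side [ 0.5406 -0.2105  0.161 ] n_tool [ 0.077  0.259 -0.963] x_tool [-0.997  0.033 -0.071] o_tool [-0.024  -0.0063  0.0139] [51. 88.] 357
top [ 0.5442 -0.2402  0.1724] n_tool [-0.002  0.282 -0.959] x_tool [ 0.008 -0.959 -0.282] o_tool [-0.0006 -0.0281  0.0081] [96. 39.] 395
22.6333 [ 0.51841307 -0.22600024  0.17049891] 0.13910690877847934 [-0.06  0.2  -0.57  0.29 -0.53  0.87] [ 0.6  0.9 -1.6]
[ 0.44367213 -0.0655503   0.14488655]
9 rows
[[[-1.12,1.63,-0.24],[-0.062,-0.002,-0.088],0],[[-1.26,1.53,-0.14],[-0.062,-0.002,-0.088],0],[[-1.39,1.42,-0.05],[-0.062,-0.002,-0.088],0],[[-1.51,1.29,0.04],[-0.062,-0.002,-0.088],0],[[-1.62,1.15,0.12],[-0.062,-0.002,-0.088],0],[[-1.71,0.99,0.19],[-0.062,-0.002,-0.088],0],[[-1.79,0.83,0.25],[-0.062,-0.002,-0.088],0],[[-1.85,0.65,0.3],[-0.062,-0.002,-0.088],0],[[-1.9,0.46,0.34],[-0.062,-0.002,-0.088],0]]
```

Call:
{"name": "move_arm", "arguments": {
  "increments": [
    [[-1.1,1.6,-0.3],[-0.062,-0.002,-0.088],0],
    [[-1.3,1.5,-0.3],[-0.062,-0.002,-0.088],0],
    [[-1.4,1.4,-0.2],[-0.062,-0.002,-0.088],0],
    [[-1.5,1.3,0],[-0.062,-0.002,-0.088],0],
    [[-1.6,1.15,0],[-0.062,-0.002,-0.088],0],
    [[-1.7,1.0,0.1],[-0.062,-0.002,-0.088],0],
    [[-1.8,0.8,0.1],[-0.062,-0.002,-0.088],0],
    [[-1.8,0.6,0.2],[-0.062,-0.002,-0.088],0],
    [[-1.7,0.4,0.2],[-0.05,-0.002,-0.07],0],
    [[0,0,0],[0,0,0],0],
    [[0,0,0],[0,0,0],0],
    [[0,0,0],[0,0,0],0]
  ]
}}

```text
time: 23.63
eef_pos: [0.4323, -0.0642, 0.1395]
tool_rot: [0.119, 0.784, -0.601, -0.098]
contact_force: [-0.1, 0.4, -1.4]
finger_gap: 0.138
```

Run:
```python
from h import *
inhand("green",zm=.085)
p,Rt=place(SB,SBY,[0,-.006,.0138],15.1,.065); print(p); plan([(p,Rt,0)])
```

```text
side [ 0.4324 -0.0643  0.126 ] n_tool [ 0.002  0.257 -0.966] x_tool [ 0.004 -0.966 -0.257] o_tool [ 0.0003 -0.0042  0.0128] [ 89. 108.] 746
top [ 0.4177 -0.0676  0.1246] n_tool [-0.003  0.263 -0.965] x_tool [ 0.014 -0.965 -0.263] o_tool [-0.0005  0.0095  0.0187] [58. 97.] 950
23.7333 [ 0.43208189 -0.06454234  0.13996257] 0.1429646470460342 [ 0.23  0.32 -0.39 -0.   -1.17  1.61] [-0.6  0.8 -1.6]
[ 0.44367213 -0.0655503   0.07988655]
2 rows
[[[0.23,-1.43,2.69],[0.022,0.004,0.005],0],[[0.21,-1.37,2.73],[0.022,0.004,0.005],0]]
```

Call:
{"name": "move_arm", "arguments": {
  "increments": [
    [[0.2,-1.4,2.5],[0.022,0.004,0.005],0],
    [[0.2,-1.4,2.3],[0.022,0.004,0.005],0],
    [[0,0,0],[0,0,0],0],
    [[0,0,0],[0,0,0],0],
    [[0,0,0],[0,0,0],0]
  ]
}}

```text
time: 24.15
eef_pos: [0.4469, -0.0679, 0.0871]
tool_rot: [0.102, 0.782, -0.61, -0.078]
contact_force: [-0.6, -0.4, -1.1]
finger_gap: 0.137
```

Run:
```python
from h import *
inhand("green",zm=.057)
for h in(.055,.05):
  p,Rt=place(SB,SBY,[0,-.0047,.0136],15.1,h); plan([(p,Rt,0)])
```

```text
side [ 0.4469 -0.0685  0.0734] n_tool [-0.003  0.265 -0.964] x_tool [-0.021 -0.964 -0.265] o_tool [ 0.0006 -0.0034  0.0133] [ 88. 103.] 716
top [ 0.4313 -0.0708  0.072 ] n_tool [-0.008  0.26  -0.965] x_tool [-0.004 -0.965 -0.26 ] o_tool [-0.0011  0.0117  0.0191] [58. 98.] 874
24.25 [ 0.44759574 -0.06766683  0.08767064] 0.1420123017417102 [ 0.22  0.38 -0.45  0.01 -1.    1.59] [ 0.9 -0.1 -1.8]
1 rows
[[[-0.31,-0.26,1.82],[-0.009,-0.001,-0.006],0]]
1 rows
[[[-0.31,-0.38,2.31],[-0.009,-0.001,-0.006],0]]
```

Call:
{"name": "move_arm", "arguments": {
  "increments": [
    [[-0.3,-0.2,1.0],[-0.009,-0.001,-0.006],0],
    [[0,-0.1,0.7],[0,0,0],0],
    [[0,0,0],[0,0,0],0],
    [[0,0,0],[0,0,0],0]
  ]
}}

```text
time: 24.58
eef_pos: [0.4469, -0.0646, 0.0714]
tool_rot: [0.102, 0.784, -0.607, -0.079]
contact_force: [0.2, 0.5, -1.8]
finger_gap: 0.141
```

Run:
```python
from h import *
for h in(.05,.04):
  p,Rt=place(SB,SBY,[0,-.0042,.0136],15.1,h); plan([(p,Rt,0)])
```

```text
1 rows
[[[0.01,-0.02,0.74],[-0.005,-0.0,0.001],0]]
1 rows
[[[0.01,-0.28,1.7],[-0.005,-0.0,0.001],0]]
```

Call:
{"name": "move_arm", "arguments": {
  "increments": [
    [[0,-0.1,0.6],[-0.005,0,0],0],
    [[0,-0.1,0.5],[0,0,0],0],
    [[0,-0.1,0.35],[0,0,0],0],
    [[0,-0.05,0.2],[0,0,0],0],
    [[0,0,0],[0,0,0],0]
  ]
}}

```text
time: 25.0
eef_pos: [0.4468, -0.0646, 0.0554]
tool_rot: [0.105, 0.785, -0.606, -0.08]
contact_force: [-0.1, 0.8, -1.1]
finger_gap: 0.139
```

Run:
```python
from h import *
p,Rt=place(SB,SBY,[0,-.0042,.0136],15.1,.04); plan([(p,Rt,0)])
inhand("green",zm=.034)
```

```text
1 rows
[[[0.01,0.13,0.16],[0.001,-0.002,0.003],0]]
side [ 0.4462 -0.0645  0.0417] n_tool [-0.005  0.266 -0.964] x_tool [ 0.002 -0.964 -0.266] o_tool [-0.0003 -0.003   0.0134] [ 90. 106.] 764
top [ 0.4309 -0.0686  0.0398] n_tool [ 0.002  0.257 -0.966] x_tool [-0.009 -0.966 -0.257] o_tool [-0.0002  0.0119  0.0192] [58. 97.] 819
25.1 [ 0.44693745 -0.06466089  0.05520372] 0.14410016107223883 [ 0.22  0.43 -0.47  0.01 -0.93  1.59] [-0.2  0.2  1.9]
```

Call:
{"name": "move_arm", "arguments": {
  "increments": [
    [[0,0,0.15],[0,0,0],0],
    [[0,0,0],[0,0,0],0.2],
    [[0,0,0],[0,0,0],0.4],
    [[0,0,0],[0,0,0],0.5],
    [[0,0,0],[0,0,0],0.5],
    [[0,0,-2],[0,0,0],0.5],
    [[0,0,-3],[0,0,0],0.5],
    [[0,0,-4],[0,0,0],0.5],
    [[0,0,-4],[0,0,0],0.5],
    [[4,0,-2],[0,0,0],0.5],
    [[4,0,0],[0,0,0],0.5],
    [[4,0,0],[0,0,0],0.5]
  ]
}}

```text
time: 26.1
eef_pos: [0.5158, -0.1667, 0.2045]
tool_rot: [0.107, 0.788, -0.601, -0.079]
contact_force: [0.8, 1.1, -0.4]
finger_gap: 0.501
```

Call:
{"name": "move_arm", "arguments": {
  "increments": [
    [[4,0,0],[0,0,0],0.5],
    [[4,0,0],[0,0,0],0.5],
    [[4,0,0],[0,0,0],0.5],
    [[0,0,0],[0,0,0],0.5],
    [[0,0,0],[0,0,0],0.5]
  ]
}}

```text
time: 26.52
eef_pos: [0.5493, -0.2949, 0.2037]
tool_rot: [0.107, 0.786, -0.603, -0.079]
contact_force: [0.2, 0.2, 1.2]
finger_gap: 0.499
```

Run:
```python
from h import *
ims=[]
for nm in("side","top"):
    k=read_camera(nm); P=cloud(k)
    for col,b,yw in(("blue",LB,LBY),("green",SB,SBY)):
        o,n,x,wh,N=fitlid(P,k["image"],b,col,.08,rad=.1,zm=.034); print(nm,col,o.round(4),n.round(3),np.degrees(np.arctan2(x[1],x[0])).round(1),"box",b,yw,np.round(wh))
    for l in("tape_roll","black_pliers","red_lighter"):
        m=spotter.masks_of(k,l); 
        if m: print(nm,l,np.round(m[0]["box"]))
    ims.append(cv2.resize(k["image"][240:400,240:400] if nm=="side" else k["image"][230:350,160:360],(400,400 if nm=="side" else 240)))
cv2.imwrite("pics/f.png",np.vstack(ims))
```

```text
side blue [0.4362 0.1692 0.0415] [-0.002 -0.001  1.   ] 18.0 box [0.4353 0.1693] 18.09 [ 91. 166.]
side green [ 0.4463 -0.0658  0.0411] [-0.005 -0.004  1.   ] 14.1 box [ 0.4458 -0.065 ] 14.5 [ 90. 107.]
side tape_roll [321. 172.  30.  18.]
side black_pliers [436. 207.  29.  43.]
side red_lighter [307. 419.  25.  37.]
top blue [0.4357 0.1694 0.0399] [-0.    -0.003  1.   ] 18.1 box [0.4353 0.1693] 18.09 [ 92. 159.]
  return _methods._mean(a, axis=axis, dtype=dtype,
  ret = um.true_divide(
h.py:34: RuntimeWarning: Mean of empty slice.
  o=k.mean(0); n=np.linalg.svd(k-o,full_matrices=False)[2][2]; n*=np.sign(n[2])
Traceback (most recent call last):
  File "h.py", line 34, in fitlid
    o=k.mean(0); n=np.linalg.svd(k-o,full_matrices=False)[2][2]; n*=np.sign(n[2])
                   ~~~~~~~~~~~~~~~~~~~~~~~~~~~~~~~~~~~~~~~~~^^^
IndexError: index 2 is out of bounds for axis 0 with size 0
```

Side measurements are good: level, square and fully down. The top view of the green lid was covered by the arm, so I check the side picture.

Run:
```python
from h import *
k=read_camera("side"); cv2.imwrite("pics/f.png",cv2.resize(k["image"][240:440,240:440],(600,600)))
```

```text
(no output)
```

View pics/f.png

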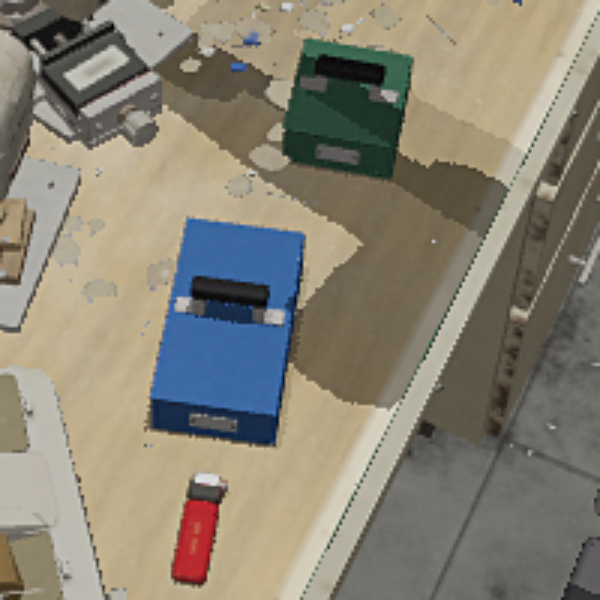

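Both boxes are closed flush and square: blue at (230,330), green at (350,105). The lighter is untouched, so I hand in.

Run:
```python
from h import *
print(order.job_done())
```

```text
the job is handed in; nothing more can be done
None
```

I laid the spring pliers flat along the blue box, then closed the blue box with the blue lid and the green box with the green lid. The job was handed in at about 27 s.

**Last checks:**
- **Lids:** The side camera showed both lids level within about 0.4°. Each was within 1 mm and 0.5° of its box as measured before closing, with its origin 41–41.5 mm up against 40 mm nominal. That camera reads about 1 mm high. The top camera confirmed the blue lid at 39.9 mm.
- **Bystanders:** The side camera still found the tape, black pliers and lighter within about 3 pixels of where they started.

**What went wrong or could not be checked:**
- **Pliers grasp:** The first grasp slipped off over the top, moving the pliers about 4 mm; the second try held.
- **Wrist limit:** Joint 5 reached its limit at the full 35° tilt, so I gripped both lid handles at a 20° tilt instead.
- **Green lid grip:** The first grip was shallow, so I regripped before lifting.
- **Final top view:** The arm covered the green lid in the last top-camera picture, so that fit failed. Its final check comes from the side camera only.

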